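# Fill the coupler trays on the stand and stack the empties

### The arm

A 7-joint arm with a two-finger parallel gripper is mounted at the origin on a cart in front of the work surface, level with it; the furniture and walls round the work are solid. World frame = base frame: x ahead of the robot, y to its left, z up, the work surface at z = 0. Lengths are in m, angles in rad, forces in N, time in s.
With the tool pointing down it reaches from about 0.4 to 0.85 m from the base axis. Payload 4.4 kg.
Tool frame: the origin (TCP) lies midway between the tips of the shut fingers; the grasp point (between the pads) lies 19 mm behind it; z points along the fingers, y is the direction in which the jaws open and shut (so a half turn about z gives the same grasp; the last joint's range is limited). The gripper opens to 94 mm and grips with 3 to 60 N. Pads are 16 mm wide; open, the fingers measure 119 mm over their backs; the gripper's body (75 mm by 177 mm) begins 78 mm behind the grasp point.
Start: joints at [-1.411, 0.628, 0.038, 1.517, -0.027, 0.996, -0.02], TCP at [0.145, 0.634, 0.205] pointing down, gripper open.
Joint ranges: [-3.06, 3.06], [-0.37, 2.12], [-1.25, 1.32], [0.18, 2.47], [-1.1, 4.24], [0.23, 1.98], [-2.94, 2.94]. Speed limits (rad/s): [2.57, 2.57, 3.14, 3.14, 3.14, 3.14, 3.14].

### API

Orientations are given as a unit quaternion [w, x, y, z].
In Python, from bench import r gives the robot as it stands.
- The arm moves only by the tool play_rows, never from a script. Its argument "deltas" is a list of rows, each an object with "dr": the turn, a rotation vector about the tool's x, y, z in rad, a list of three; "linear": the shift along the tool's x, y, z in m, a list of three; "claw": the gripper command: -1 is fully open, 1 is shut, values between are in proportion. In form: [{"dr": [wx, wy, wz], "linear": [tx, ty, tz], "claw": claw}, ...]. A call has 1 to 8 rows; each row is the pose to reach, as a shift and turn from the pose measured when the call began, along the tool's axes at that moment; what a row does not reach only later rows make up. A row lasts 1/8 s, in which the tool goes at most 62.5 mm and 10.7 degrees, less where a joint would pass 70% of its speed; a pose out of reach is approached as far as the arm can. A call with a gripper value outside its range is refused whole. The fingers move at their own pace and stop on an object; "force" is the grip in N (left out, the last holds). Time passes only in rows, so rows that repeat a pose let the fingers close. It gives the time, the measured TCP pose, the force and the opening at its end, in the units of the state.
- r.get_obs(): the state, without advancing time (a new reading comes with each control period).
- r.capture(name): name is "scene" or "side" or "wrist"; returns a dict with "frame" (384x512x3 uint8, red, green, blue), "fx", "fy", "cx", "cy" (pixels), "R" (3x3) and "t" (3): a world point X has camera coordinates R X + t. Camera axes: x right, y down, z forward; pixel columns grow to the right and rows downward; lengths in m; the calibration is good to about 2 mm. The wrist camera is an equidistant fisheye: a pixel r from the principal point sees the ray r / f radians off the axis. A picture is of the moment at which its call begins. There is no depth.
- r.hand_in(): hands the job in, once; it reports no verdict.
Trained networks look in the newest picture that a camera, given by its name, has taken for a name from the list of things; names that differ only in an ending like _2 or _b are one class to them, and where a whole thing is asked for, a point or a joint stands for the part that bears it (a point fixed in the world has none). Each returns a list of dicts, best first, with "score" (0 to 1); they miss things now and then, are a little off and sometimes report something else, mostly with a low value. They report only what shows in the picture. A call takes as long as a camera call. They do not tell look-alikes from the thing itself.
- r.masks_of(camera, thing): "pixels" (384x512 bool, what is visible of it).
- r.place_of(camera, thing): "position" ([x, y, z] in m, in world coordinates, good to about 4 mm: a listed point, or the origin of a listed thing).
The state is a dict: "t": time; "qpos": joint angles; "qd": joint speeds; "effort": joint torques, N m; "position": TCP position; "tcp_rot": TCP orientation; "force": force on the tool from outside, world axes, zero at the start; "ft_torque": the same for the moment, N m; "width": finger opening in m.
Only numpy, scipy, OpenCV 4.12 (cv2) and the standard library are available. Lean on these libraries where they do the work, as an engineer would, in place of code of your own. Each camera call takes 0.05 s, during which the arm holds its last target.

### The job

Move the two air couplers from the half-filled trays on the worktop into the two empty pockets of the trays on the sloping stand, so that both of those are full, each coupler lying down in its pocket. Then stack the two emptied trays squarely, feet nested, on the empty tray that already lies on the worktop, leaving that one where it is. Do not knock the lamp over the stand, and leave the spray can and the steel bushing standing nearby as they are.

Things in the scene. Friction and masses are not known exactly. Their poses are not given: they have to be found in the camera images.
- coupler_1_mid (a point): steel air coupler 72 mm long, 25 mm across, 24 mm high, lying in a tray pocket along the tray (thinner ribbed stem at one end, either way round). This point is its centre; its y axis runs along its length. It lies in the +x pocket of tray_a, flat on the worktop, and has to be moved.
- coupler_2_mid (a point): steel air coupler 72 mm long, 25 mm across, 24 mm high, lying in a tray pocket along the tray (thinner ribbed stem at one end, either way round). This point is its centre; its y axis runs along its length. It lies in the -x pocket of tray_b, flat on the worktop, and has to be moved.
- coupler_3_mid (a point): steel air coupler 72 mm long, 25 mm across, 24 mm high, lying in a tray pocket along the tray (thinner ribbed stem at one end, either way round). This point is its centre; its y axis runs along its length. Already packed, held fast in the lower pocket of one tray in the stand (tray_r1); it stays there.
- coupler_4_mid (a point): steel air coupler 72 mm long, 25 mm across, 24 mm high, lying in a tray pocket along the tray (thinner ribbed stem at one end, either way round). This point is its centre; its y axis runs along its length. Already packed, held fast in the upper pocket of the other tray in the stand (tray_r2); it stays there.
- tray_a_mid (a point): Loose half-filled tray (coupler_1), grey plastic, 0.1 to 0.2 kg, 214 x 44 x 24 mm: two pockets end to end, between them a solid block 44 x 44 mm, by which it is gripped across its 44 mm width. Flat on the worktop. This point lies on its middle, 12 mm above its underside; x along it, z up.
- tray_b_mid (a point): Loose half-filled tray (coupler_2); shape, point and axes as tray_a. All trays: pocket centres 62 mm from the middle at +x and -x; pockets 80 x 34 mm inside, floor 9 mm above the underside, walls up to 24 mm, with a 32 mm long finger notch down to the floor in the middle of each long wall.
- tray_e_mid (a point): Loose empty tray flat on the worktop, bottom of the stack of empties; shape, point and axes as tray_a. All trays: under each pocket a foot 72 x 26 x 6 mm nests in the pocket of the tray below with 4 mm play all round; a nested tray stands 18 mm above the one under it, either way round.
- tray_r1_upper (a point): Where the centre of a coupler lies, seated in the upper pocket of one of the two trays (shaped as tray_a) clipped fast in the stand side by side, 104 mm apart, sloping at 25 degrees, far end high. 12 mm above the pocket's floor; x runs up the slope along tray and coupler, y level across, z square to the floor. This pocket is empty.
- tray_r1_lower (a point): Where the centre of a coupler lies, seated in the lower pocket of one of the two trays (shaped as tray_a) clipped fast in the stand side by side, 104 mm apart, sloping at 25 degrees, far end high. 12 mm above the pocket's floor; x runs up the slope along tray and coupler, y level across, z square to the floor. coupler_3 lies in it.
- tray_r2_upper (a point): Where the centre of a coupler lies, seated in the upper pocket of one of the two trays (shaped as tray_a) clipped fast in the stand side by side, 104 mm apart, sloping at 25 degrees, far end high. 12 mm above the pocket's floor; x runs up the slope along tray and coupler, y level across, z square to the floor. coupler_4 lies in it.
- tray_r2_lower (a point): Where the centre of a coupler lies, seated in the lower pocket of one of the two trays (shaped as tray_a) clipped fast in the stand side by side, 104 mm apart, sloping at 25 degrees, far end high. 12 mm above the pocket's floor; x runs up the slope along tray and coupler, y level across, z square to the floor. This pocket is empty.
- stand: Fixed sloping stand of sheet aluminium, 220 mm wide, plate 240 mm long rising at 25 degrees away from the robot from 22 mm to 123 mm height. Origin on the worktop under the middle of the plate; x points up the slope, level, y across.
- lamp: Fixed lamp over the stand; origin and axes as the stand's. A level white tube, 28 mm thick, 270 mm long across the stand, axis 347 mm above the worktop and 44 mm behind the origin (+x), on two 12 mm posts 125 mm behind the origin and 135 mm to either side. It bars the way straight down to the upper pockets: lean the tool with the slope.
- can: Bystander: upright spray can, 66 mm across, 197 mm high; origin at the centre of its underside.
- bushing: Bystander: turned steel bushing standing on end, 50 mm across, 46 mm high; origin at the centre of its underside.
Not all that is in view belongs to the job. What is shaped like the part that bears coupler_2_mid but green or turquoise is not meant.

How it is judged:
By the outcome, as a careful person would: the job done as asked, in the order asked, and still so for the second after the job is handed in, with the robot touching nothing.
It also fails if it takes over 72 s, if anything falls off the work surface, if the arm or the gripper's body presses on something with over 40 N, if the wrist force passes 120 N, or if a joint passes its speed limit or range.

## Working session

There is one attempt and no reset: what is moved stays moved. The work goes in short steps, Python scripts to look and compute and a tool call to move; the robot and the scene stay as the last step left them, time stands still between calls to the robot, and variables do not carry over. Pictures are saved under pics/ and viewed, and the job is handed in when it is done.

Besides the shell and the picture viewer there is one more tool, called after "Call:" by a JSON object that holds its "name" and its "arguments". play_rows: Moves the arm, as the interface text tells. Its arguments: {"type":"object","properties":{"deltas":{"type":"array","items":{"type":"object","properties":{"dr":{"type":"array","items":{"type":"number"}},"linear":{"type":"array","items":{"type":"number"}},"claw":{"type":"number"}}}},"force":{"type":"number"}},"required":["deltas"]}

```bash
ls; mkdir -p pics; python3 - <<'E'
from bench import r
import cv2
o=r.get_obs()
print({k:o[k] for k in ('t','position','tcp_rot','width','force')})
for c in ("scene","side","wrist"):
    d=r.capture(c); cv2.imwrite(f"pics/{c}0.png",cv2.resize(d["frame"][:,:,::-1],(768,576),interpolation=cv2.INTER_CUBIC))
    print(c,d["fx"],d["cx"],d["cy"],d["R"],d["t"])
    if c=="wrist": continue
    for n in ("coupler_1_mid","tray_a_mid","tray_r1_upper","tray_r1_lower","stand","lamp","can","bushing"):
        print(n,[(round(p["score"],2),[round(float(x),3) for x in p["position"]]) for p in r.place_of(c,n)])
E
```

```text
pics
{'t': 0.0, 'position': array([0.14536277, 0.63287464, 0.20457834]), 'tcp_rot': array([-7.63526466e-05,  1.12645717e-01,  9.93634799e-01, -9.07466871e-04]), 'width': 0.09397377063712865, 'force': array([-0.34197731,  0.37558147,  0.20532835])}
scene 376.9463211989776 260.5085828872401 191.58104413365783 [[ 0.88243418 -0.47042242 -0.00355943]
 [-0.28409455 -0.52685283 -0.80107202]
 [ 0.37496694  0.70790454 -0.59855739]] [-0.48998332  0.25912786  0.97236544]
coupler_1_mid [(0.73, [0.404, -0.223, 0.021]), (0.7, [0.592, 0.095, 0.066])]
tray_a_mid [(0.75, [0.419, -0.281, 0.015]), (0.31, [0.651, 0.035, 0.001]), (0.24, [0.599, -0.255, 0.012])]
tray_r1_upper [(0.62, [0.683, -0.019, 0.115]), (0.55, [0.419, 0.119, 0.002])]
tray_r1_lower [(0.95, [0.577, -0.005, 0.062])]
stand [(0.64, [0.649, 0.033, 0.001])]
lamp []
can [(0.76, [0.731, -0.237, -0.003])]
bushing [(0.7, [0.417, 0.12, 0.001])]
side 360.4426470240401 262.3598438260521 198.14603694373596 [[-0.9676617  -0.25195601 -0.01220698]
 [-0.13455213  0.55648339 -0.81989143]
 [ 0.21336956 -0.79173506 -0.57238888]] [0.55803728 0.12625333 0.96145858]
coupler_1_mid [(0.48, [0.406, -0.223, 0.025])]
tray_a_mid [(0.87, [0.424, -0.279, 0.015])]
tray_r1_upper [(0.91, [0.691, -0.021, 0.118])]
tray_r1_lower [(0.91, [0.575, -0.01, 0.063])]
stand [(0.82, [0.648, 0.037, 0.0])]
lamp []
can [(0.61, [0.726, -0.236, 0.001]), (0.25, [0.589, 0.094, 0.064])]
bushing [(0.64, [0.416, 0.119, 0.002])]
wrist 297.3186396354542 251.1423997412063 190.9544706644924 [[ 2.23590558e-01  9.74683155e-01 -9.93512814e-05]
 [ 9.45366115e-01 -2.16840467e-01  2.43440176e-01]
 [ 2.37255496e-01 -5.45248482e-02 -9.69915909e-01]] [-0.65037029 -0.02428737  0.39158045]
```

View pics/scene0.png

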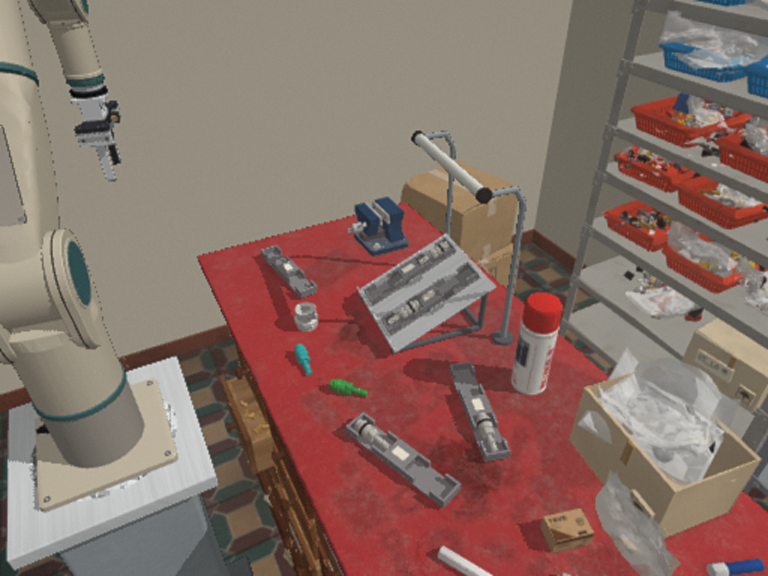

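View pics/side0.png

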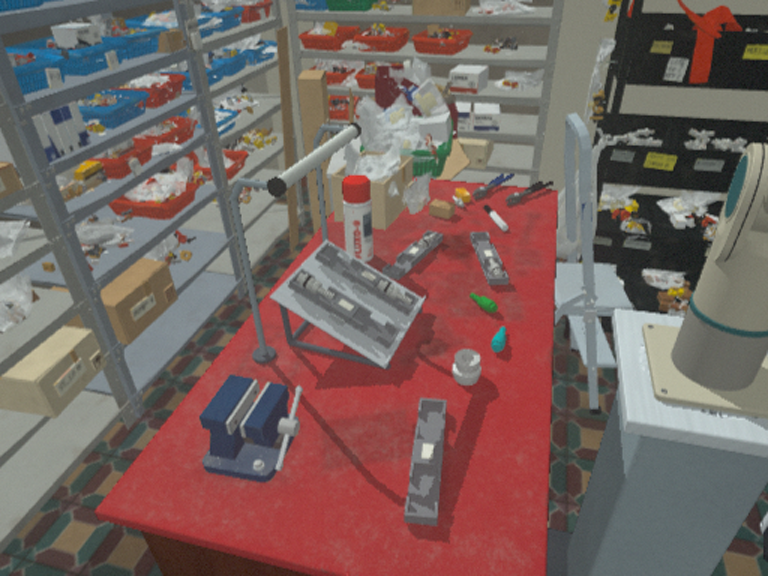

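View pics/wrist0.png

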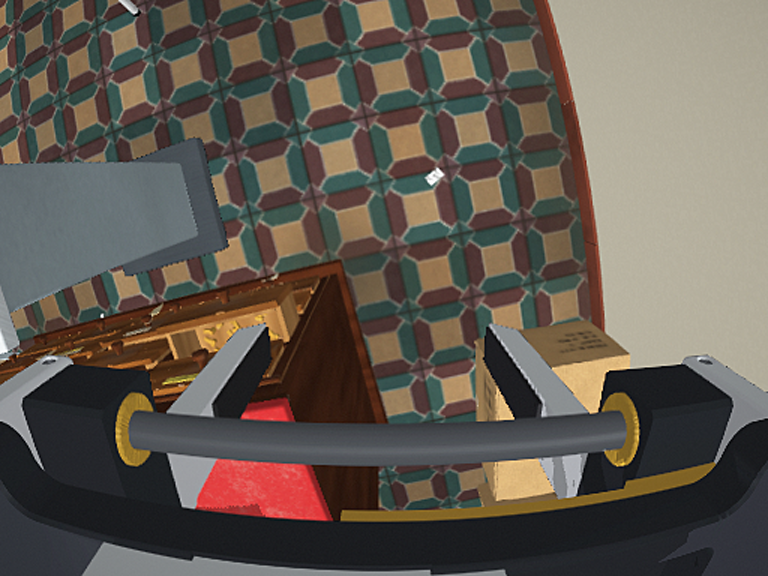

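```bash
cat > h.py <<'E'
import numpy as np, cv2
from scipy.spatial.transform import Rotation as Rn
def proj(d,X):
    X=np.atleast_2d(X); c=X@np.array(d["R"]).T+np.array(d["t"])
    return np.c_[d["fx"]*c[:,0]/c[:,2]+d["cx"], d["fy"]*c[:,1]/c[:,2]+d["cy"]]
def projw(d,X):
    X=np.atleast_2d(X); c=X@np.array(d["R"]).T+np.array(d["t"])
    rho=np.hypot(c[:,0],c[:,1]); th=np.arctan2(rho,c[:,2])
    return np.c_[d["fx"]*th*c[:,0]/rho+d["cx"], d["fy"]*th*c[:,1]/rho+d["cy"]]
def unproj(d,uv,z):
    u,v=uv; ray=np.array(d["R"]).T@np.array([(u-d["cx"])/d["fx"],(v-d["cy"])/d["fy"],1]); C=-np.array(d["R"]).T@np.array(d["t"])
    return C+ray*(z-C[2])/ray[2]
def R_q(q): return Rn.from_quat([q[1],q[2],q[3],q[0]])
def delta(o,p,Rt):
    R0=R_q(o["tcp_rot"]); return R0.inv().apply(np.array(p)-o["position"]), (R0.inv()*Rt).as_rotvec()
def crop(d,u0,v0,u1,v1,s,name,over=None):
    im=d["frame"][v0:v1,u0:u1,::-1].copy()
    im=cv2.resize(im,None,fx=s,fy=s,interpolation=cv2.INTER_CUBIC)
    if over is not None:
        for pts,col in over:
            q=((np.array(pts)-[u0,v0]+0.5)*s).astype(int); cv2.polylines(im,[q.reshape(-1,1,2)],True,col,1,cv2.LINE_AA)
    cv2.imwrite(name,im)
def box(x,y,yaw,z,hx=.107,hy=.022):
    c,s=np.cos(yaw),np.sin(yaw)
    return np.array([[x+c*a-s*b,y+s*a+c*b,z] for a,b in((-hx,-hy),(hx,-hy),(hx,hy),(-hx,hy))])
E
python3 - <<'E'
from bench import r
from h import *
import pickle
S={}
for c in ("scene","side"):
    d=r.capture(c); S[c]=d
    for n in ("tray_e_mid","coupler_2_mid"):
        ms=r.masks_of(c,n)
        print(c,n)
        for m in ms:
            p=m["pixels"]; v,u=np.nonzero(p); print(round(m["score"],2),p.sum(),u.mean().round(),v.mean().round(),u.min(),u.max(),v.min(),v.max())
        S[c+n]=ms
pickle.dump(S,open("S.pkl","wb"))
crop(S["scene"],220,230,350,340,6,"pics/c1.png")
crop(S["scene"],150,140,350,250,4,"pics/c2.png")
crop(S["side"],170,140,350,260,4,"pics/c3.png")
crop(S["side"],240,140,370,360,2.7,"pics/c4.png")
w=r.capture("wrist"); print(-w["R"].T@w["t"])
E
```

```text
scene tray_e_mid
0.67 503 192.0 180.0 174 211 164 196
scene coupler_2_mid
0.75 172 324.0 286.0 318 330 276 299
0.61 174 231.0 258.0 220 244 253 263
side tray_e_mid
0.94 1652 284.0 309.0 269 297 266 349
side coupler_2_mid
0.56 104 332.0 227.0 328 336 219 234
[0.07547276 0.64999031 0.3856307 ]
```

View pics/c1.png

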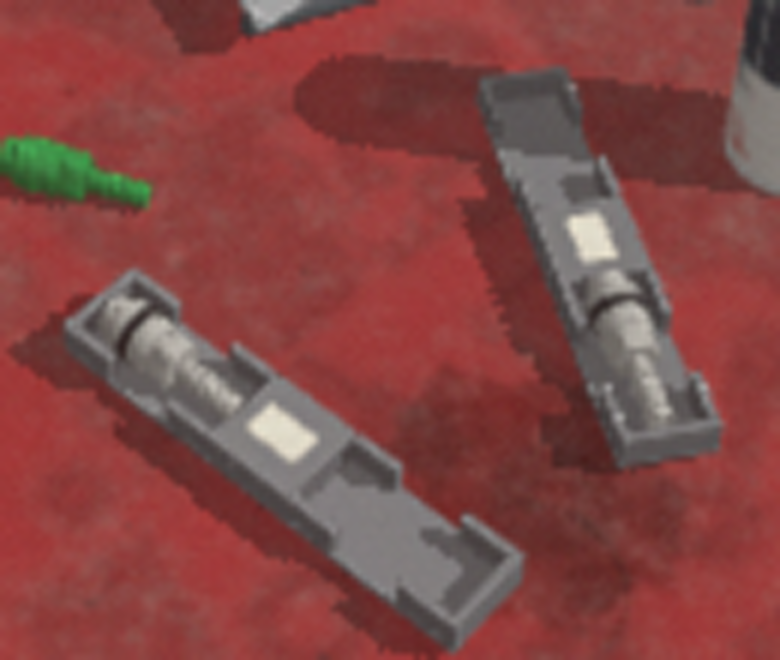

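View pics/c2.png

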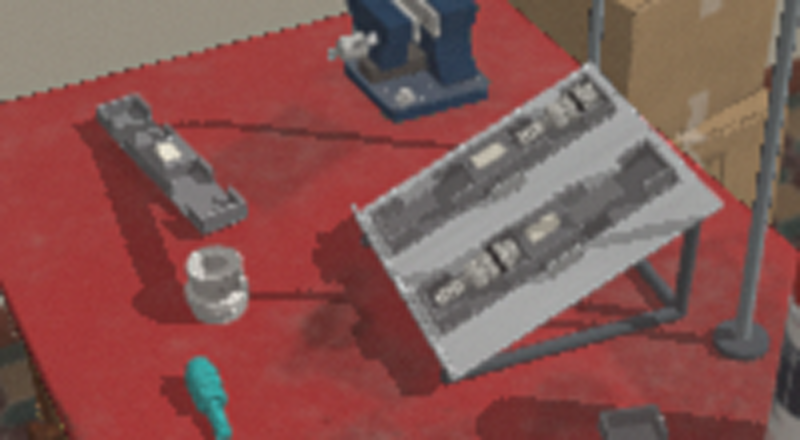

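View pics/c3.png

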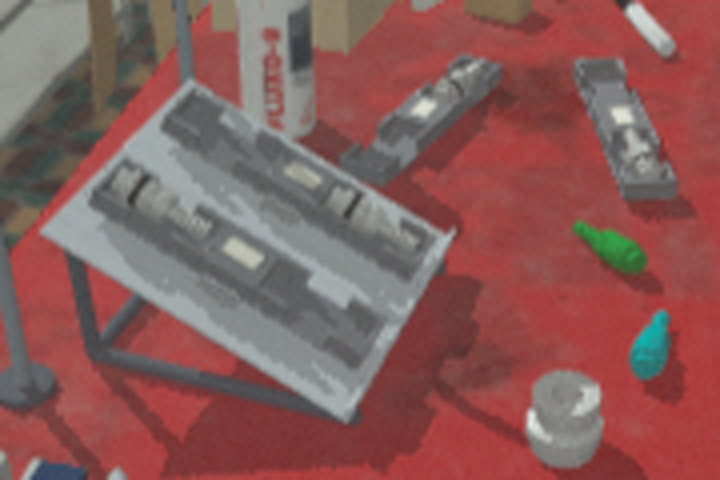

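View pics/c4.png

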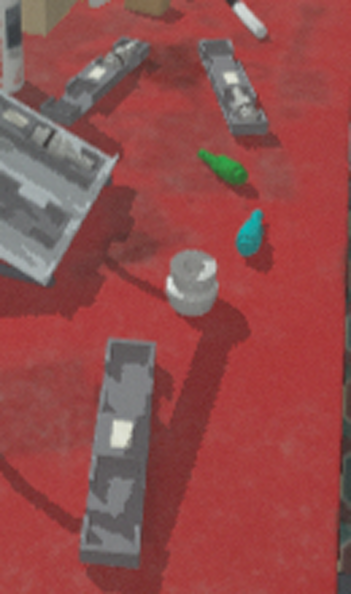

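```bash
cat > fit.py <<'E'
from h import *
import pickle
from scipy.optimize import least_squares
S=pickle.load(open("S.pkl","rb"))
sc,si=S["scene"],S["side"]
def c1(*p): return np.array(p)/6+[220,230]-.5
def c2(*p): return np.array(p)/4+[150,140]-.5
def c3(*p): return np.array(p)/4+[170,140]-.5
def c4(*p): return np.array(p)/2.7+[240,140]-.5
T={"L":[(sc,c1((65,325),(455,618),(523,556),(135,270))),(si,c3((677,182),(622,60),(575,62),(625,188)))],
   "Rt":[(sc,c1((480,80),(620,435),(718,412),(570,70)))],
   "E":[(sc,c2((97,103),(208,222),(245,208),(137,95))),(si,c4((138,555),(155,342),(108,340),(81,550)))]}
for k,L in T.items():
    for use in ([L] if len(L)==1 else [L,L[:1],L[1:]]):
        best=None
        for fl in (0,):
          for y0 in np.linspace(-3,3,7):
            f=lambda p:np.concatenate([(proj(d,box(p[0],p[1],p[2],.024))-(q if d is sc else q)).ravel() for d,q in use])
            m=least_squares(f,[.5,0,y0])
            if best is None or m.cost<best.cost: best=m
        print(k,len(use),best.x.round(4),np.sqrt(2*best.cost/len(best.fun)).round(2))
for n,u in(("couplerL",c1((165,350))[0]),("couplerR",c1((628,335))[0]),("green",(232,258))): print(n,unproj(sc,u,.021).round(3))
E
python3 fit.py
```

```text
L 2 [ 0.4225 -0.279   5.0465] 0.92
L 1 [ 0.4226 -0.2803 -1.2315] 0.84
L 1 [ 0.4212 -0.2707 -1.2456] 0.25
Rt 1 [ 0.5942 -0.2521 -1.8775] 1.01
E 2 [ 0.4434  0.3172 -1.4496] 1.06
E 1 [ 0.4424  0.3084 -1.4541] 0.85
E 1 [ 0.4432  0.3188 -1.4486] 0.53
couplerL [ 0.4   -0.219  0.021]
couplerR [ 0.577 -0.305  0.021]
green [ 0.409 -0.108  0.021]
```

```bash
cat > stand.py <<'E'
from h import *
import pickle,sys
a=np.radians(25)
def frame(x,y,yaw):
    # returns fn mapping (s along slope, t across, n normal above plate) -> world
    ex=np.array([np.cos(yaw),np.sin(yaw),0]);ey=np.array([-np.sin(yaw),np.cos(yaw),0]);ez=np.array([0,0,1.])
    us=ex*np.cos(a)+ez*np.sin(a); n=-ex*np.sin(a)+ez*np.cos(a)
    o=np.array([x,y,.0725])
    return (lambda s,t,h:o+us*s+ey*t+n*h),us,ey,n
def rects(P):
    x,y,yaw=P[:3]; s0=P[3] if len(P)>3 else 0; h0=P[4] if len(P)>4 else 0
    f,_,_,_=frame(x,y,yaw)
    out=[[f(s,t,0) for s,t in((-.12,-.11),(.12,-.11),(.12,.11),(-.12,.11))]]
    for ty in(-.052,.052):
        out.append([f(s0+i*.107,ty+j*.022,h0+.024) for i,j in((-1,-1),(1,-1),(1,1),(-1,1))])
        for q in(-.062,.062): out.append([f(s0+q+i*.040,ty+j*.017,h0+.024) for i,j in((-1,-1),(1,-1),(1,1),(-1,1))])
    return out
if __name__=="__main__":
    S=pickle.load(open("S.pkl","rb"))
    P=[float(v) for v in sys.argv[1:]]
    ov=lambda d:[(proj(d,np.array(q)),(0,255,255) if i==0 else (0,255,0)) for i,q in enumerate(rects(P))]
    crop(S["scene"],230,145,340,240,7,"pics/s1.png",ov(S["scene"]))
    crop(S["side"],170,150,300,260,6,"pics/s2.png",ov(S["side"]))
E
python3 stand.py .6485 .035 -.11
```

```text
(no output)
```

View pics/s1.png

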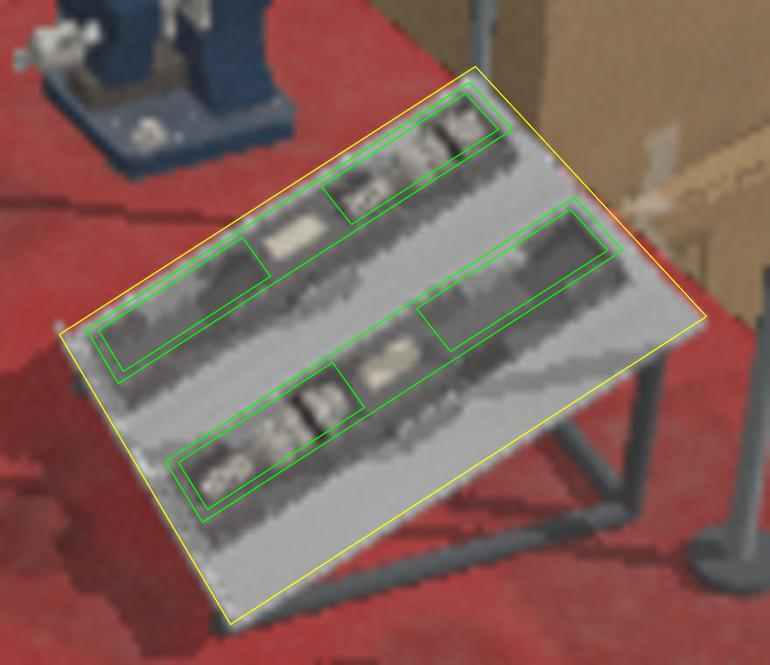

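View pics/s2.png

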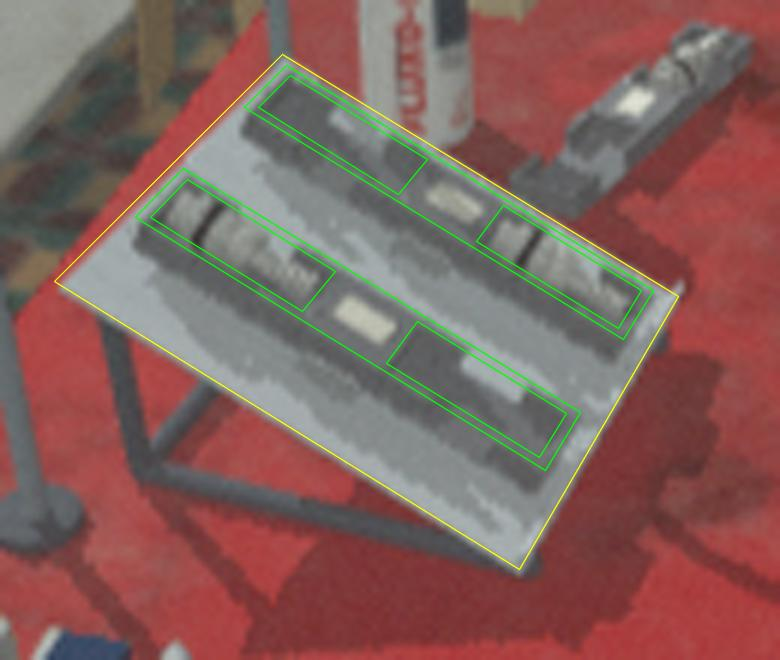

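```bash
python3 stand.py .6485 .035 -.11 0 -.006
```

```text
(no output)
```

View pics/s1.png

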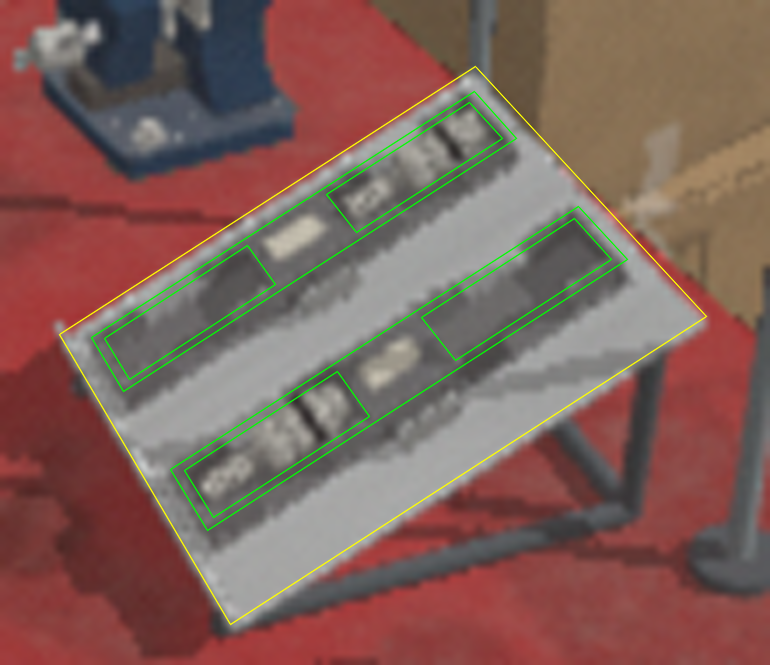

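View pics/s2.png

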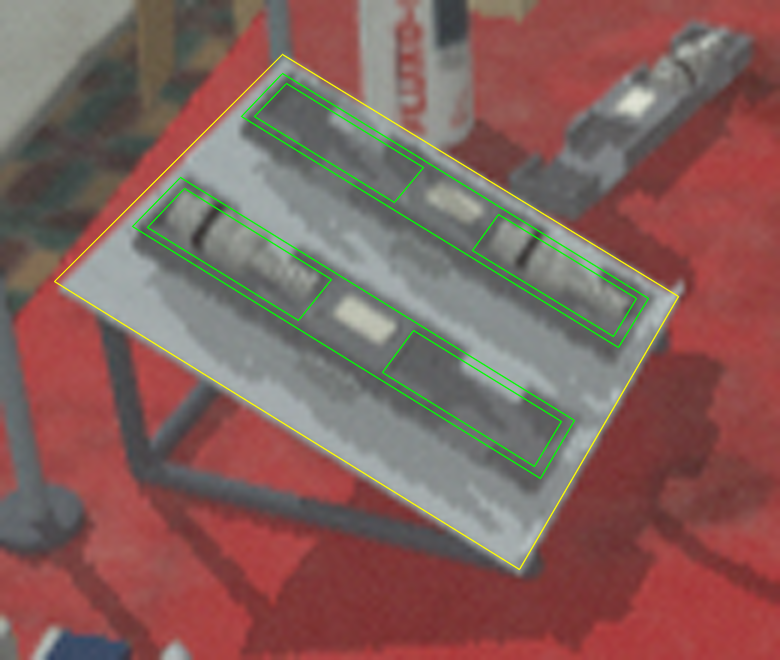

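```bash
cat >> h.py <<'E'
def Rdown(ax,tilt=None):
    x=np.array([np.cos(ax),np.sin(ax),0]); z=np.array([0,0,-1.]); return Rn.from_matrix(np.c_[x,np.cross(z,x),z])
def show(o,*targets):
    for p,Rt in targets:
        l,w=delta(o,p,Rt); print("linear",l.round(4).tolist(),"dr",w.round(4).tolist())
E
python3 - <<'E'
from bench import r
from h import *
o=r.get_obs()
show(o,((.43,.30,.30),Rdown(1.69)))
E
```

```text
linear [-0.3519, -0.2614, -0.0945] dr [0.0, -0.0001, 1.2258]
```

Call:
{"name": "play_rows", "arguments": {"deltas": [{"linear":[-0.05,-0.04,-0.0945],"dr":[0,0,0.18],"claw":-1},{"linear":[-0.11,-0.08,-0.0945],"dr":[0,0,0.36],"claw":-1},{"linear":[-0.16,-0.12,-0.0945],"dr":[0,0,0.54],"claw":-1},{"linear":[-0.21,-0.155,-0.0945],"dr":[0,0,0.72],"claw":-1},{"linear":[-0.26,-0.19,-0.0945],"dr":[0,0,0.9],"claw":-1},{"linear":[-0.31,-0.23,-0.0945],"dr":[0,0,1.08],"claw":-1},{"linear":[-0.352,-0.2614,-0.0945],"dr":[0,0,1.2258],"claw":-1},{"linear":[-0.352,-0.2614,-0.0945],"dr":[0,0,1.2258],"claw":-1}]}}

```text
t: 2.3
position: [0.4322, 0.2967, 0.3004]
tcp_rot: [0.001, 0.666, 0.746, 0.0]
force: [-0.4, 0.1, -0.1]
width: 0.0941
```

```bash
cat > look.py <<'E'
from bench import r
from h import *
import sys
o=r.get_obs(); print(o["t"],o["position"].round(4),o["qpos"].round(3),o["force"].round(2),round(o["width"],4))
d=r.capture("wrist")
import pickle; pickle.dump(d,open("w.pkl","wb"))
cv2.imwrite("pics/"+sys.argv[1]+".png",cv2.resize(d["frame"][:,:,::-1],(768,576),interpolation=cv2.INTER_CUBIC))
for n in sys.argv[2:]: print(n,[(round(p["score"],2),[round(float(x),4) for x in p["position"]]) for p in r.place_of("wrist",n)])
E
python3 look.py w1 tray_e_mid bushing
```

```text
2.3 [0.4322 0.2967 0.3004] [-0.968  0.37   0.441  1.742 -0.176  1.068 -0.354] [-0.37  0.09 -0.12] 0.0941
tray_e_mid [(0.71, [0.4439, 0.3169, 0.0139])]
bushing [(0.55, [0.4159, 0.1194, -0.0026])]
```

View pics/w1.png

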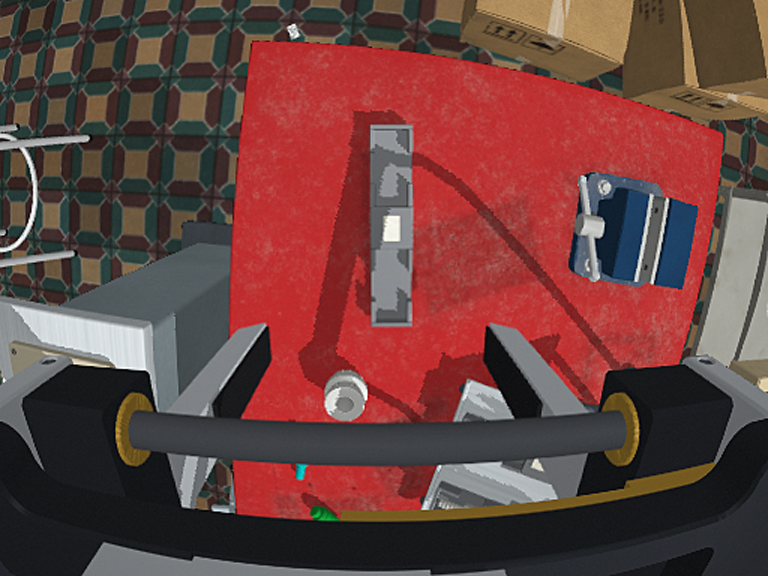

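```bash
cat > wcrop.py <<'E'
import sys,pickle
from h import *
d=pickle.load(open("w.pkl","rb")); u0,v0,u1,v1,s=[float(x) for x in sys.argv[2:7]]
crop(d,int(u0),int(v0),int(u1),int(v1),s,"pics/"+sys.argv[1]+".png")
E
python3 wcrop.py w1c 235 75 290 225 4
```

```text
(no output)
```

View pics/w1c.png

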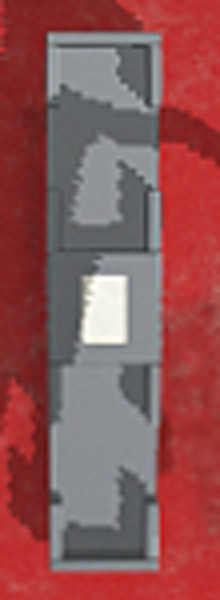

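```bash
python3 - <<'E'
from bench import r
from h import *
o=r.get_obs()
# view pose for L tray: tool x 1.91, TCP a bit behind tray centre
show(o,((.45,-.05,.30),Rdown(1.9)),((.44,-.33,.26),Rdown(1.91)))
E
```

```text
linear [-0.3482, -0.0213, 0.0002] dr [0.0006, 0.0001, -0.2141]
linear [-0.6252, -0.0634, 0.0402] dr [0.0006, 0.0001, -0.2241]
```

```bash
cat > wfit.py <<'E'
from h import *
from scipy.optimize import least_squares
def wfit(d,pts,init,z=.024,pf=projw,hx=.107):
    # pts order: (-hx,-hy),(hx,-hy),(hx,hy),(-hx,hy)
    f=lambda p:(pf(d,box(*p,z,hx=hx))-pts).ravel()
    m=least_squares(f,init); return m.x, np.sqrt(np.mean(m.fun**2))
E
python3 - <<'E'
from wfit import *
import pickle
d=pickle.load(open("w.pkl","rb"))
cl=np.array([(48,34),(160,34),(158,568),(50,570)])/4+[235,75]-.5
pr=projw(d,box(.4434,.317,1.69,.024)); print(pr)
for p in ([0,1,2,3],[1,2,3,0],[2,3,0,1],[3,0,1,2],[3,2,1,0],[2,1,0,3],[0,3,2,1],[1,0,3,2]):
    x,e=wfit(d,cl[p],[.4434,.317,1.69])
    if e<3: print(p,x.round(4),e.round(2))
E
```

```text
[[273.99416571 217.29399049]
 [274.98158528  82.33731607]
 [245.93465072  82.26361934]
 [246.95862939 217.47132887]]
[2, 1, 0, 3] [0.4435 0.3169 1.6902] 0.54
[0, 3, 2, 1] [0.4435 0.3169 4.8318] 0.54
```

Call:
{"name": "play_rows", "arguments": {"deltas": [{"linear":[-0.06,-0.005,0.0],"dr":[0,0,-0.1],"claw":-1},{"linear":[-0.12,-0.01,0.0],"dr":[0,0,-0.2],"claw":-1},{"linear":[-0.18,-0.015,0.0],"dr":[0,0,-0.22],"claw":-1},{"linear":[-0.24,-0.02,0.0],"dr":[0,0,-0.22],"claw":-1},{"linear":[-0.3,-0.02,0.0],"dr":[0,0,-0.22],"claw":-1},{"linear":[-0.36,-0.022,0.0],"dr":[0,0,-0.22],"claw":-1},{"linear":[-0.42,-0.03,0.01],"dr":[0,0,-0.22],"claw":-1},{"linear":[-0.48,-0.04,0.02],"dr":[0,0,-0.22],"claw":-1}]}}

```text
t: 3.45
position: [0.4476, -0.1829, 0.2801]
tcp_rot: [0.0, 0.578, 0.816, 0.001]
force: [0.8, 0.1, -0.2]
width: 0.0935
```

```bash
python3 - <<'E'
from bench import r
from h import *
o=r.get_obs(); print(o["t"],o["position"],o["qpos"].round(2))
show(o,((.44,-.31,.26),Rdown(1.91)))
E
```

```text
3.45 [ 0.44758315 -0.18288117  0.28006672] [-0.09  0.34  0.57  1.88 -0.22  0.99  0.91]
linear [-0.1174, -0.0495, 0.0199] dr [0.0021, -0.0003, -0.0003]
```

Call:
{"name": "play_rows", "arguments": {"deltas": [{"linear":[-0.06,-0.025,0.01],"dr":[0.0,0,0],"claw":-1},{"linear":[-0.117,-0.05,0.02],"dr":[0.0,0,0],"claw":-1},{"linear":[-0.117,-0.05,0.02],"dr":[0,0,0],"claw":-1}]}}

```text
t: 3.82
position: [0.4381, -0.3135, 0.2592]
tcp_rot: [0.0, 0.58, 0.815, -0.0]
force: [-0.0, 0.6, 0.3]
width: 0.094
```

```bash
python3 look.py w2 tray_a_mid coupler_1_mid can; python3 wcrop.py w2c 200 60 300 210 4; python3 wcrop.py w2d 290 20 400 180 4
```

```text
3.825 [ 0.4381 -0.3135  0.2592] [ 0.189  0.455  0.562  1.77  -0.282  0.997  1.194] [-0.03  0.62  0.3 ] 0.094
tray_a_mid [(0.61, [0.4235, -0.2785, 0.0115])]
coupler_1_mid [(0.55, [0.4034, -0.2242, 0.0185])]
can [(0.59, [0.7303, -0.2376, 0.0011])]
```

View pics/w2.png

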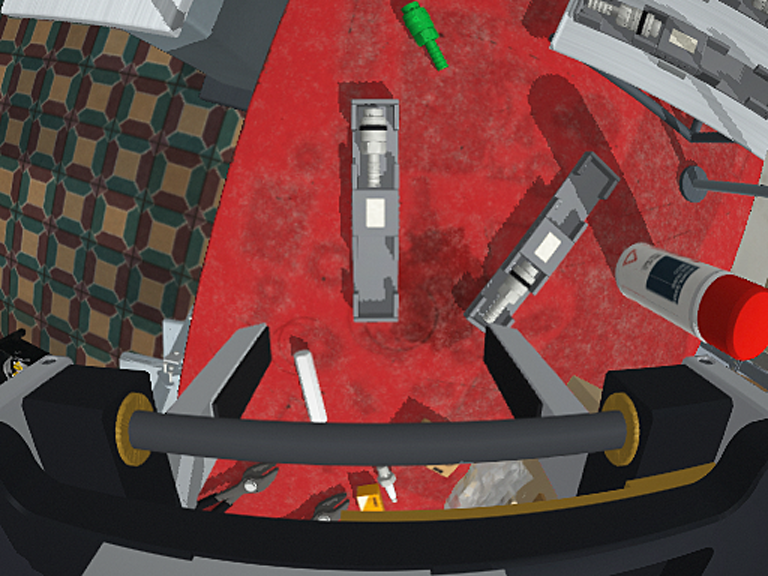

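View pics/w2c.png

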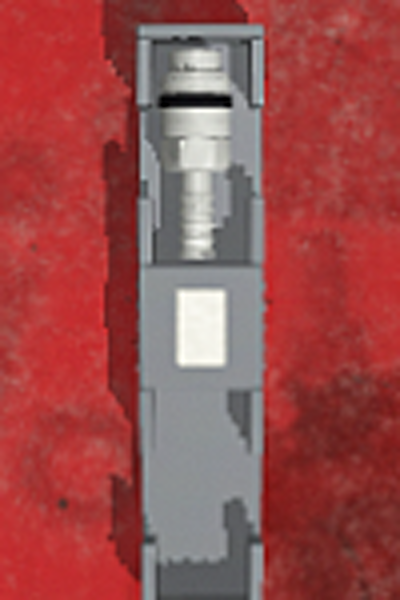

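View pics/w2d.png

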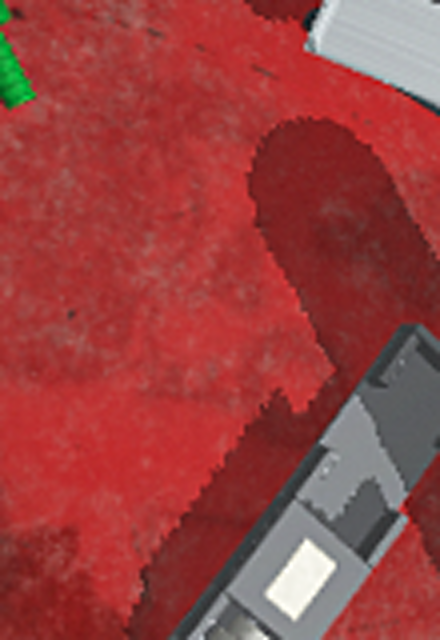

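```bash
python3 wcrop.py w2e 225 180 285 225 8; python3 wcrop.py w2f 300 90 420 225 5
```

```text
(no output)
```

View pics/w2e.png

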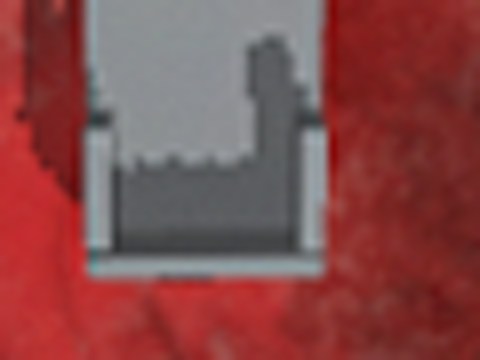

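View pics/w2f.png

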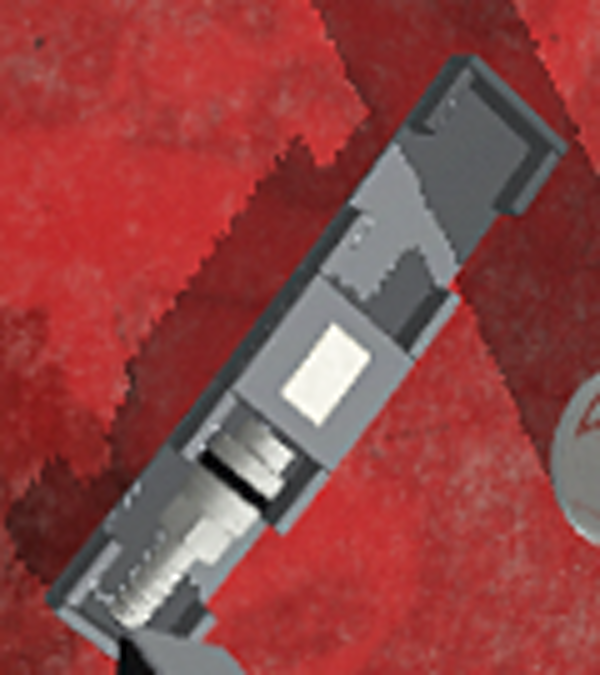

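```bash
python3 - <<'E'
from wfit import *
import pickle,itertools
from bench import r
d=pickle.load(open("w.pkl","rb"))
L=np.r_[np.array([(137,26),(263,26)])/4+[200,60]-.5, np.array([(326,276),(86,276)])/8+[225,180]-.5]
B=np.array([(328,275),(412,358),(330,468),(235,392)])/5+[300,90]-.5
def best(cl,init,hx):
    o=[]
    for k in range(4):
        for s in(1,-1):
            q=np.roll(cl[::s],k,axis=0); x,e=wfit(d,q,init,hx=hx); o.append((e,x))
    o.sort(key=lambda t:t[0]); return o[:2]
print(best(L,[.4225,-.279,1.91],.107))
print(best(B,[.594,-.252,1.264],.022))
for x,y,z in((.577,-.305,.021),): pass
x,y,yaw=.4225,-.279,1.91
E
```

```text
[(np.float64(0.34596374864605794), array([ 0.42279315, -0.27846332,  5.0501746 ])), (np.float64(0.3459637486460616), array([ 0.42279315, -0.27846332,  1.90858194]))]
[(np.float64(1.1753582619212937), array([ 0.59424776, -0.25117375,  2.83599783])), (np.float64(1.175358261921336), array([ 0.59424776, -0.25117375, -0.30559471]))]
```

```bash
python3 - <<'E'
from bench import r
from h import *
o=r.get_obs()
p=(.4009,-.2162)
show(o,((*p,.08),Rdown(1.9086)),((*p,.013),Rdown(1.9086)))
E
```

```text
linear [0.0988, -0.0073, 0.18] dr [0.003, -0.0019, 0.0047]
linear [0.0986, -0.0075, 0.247] dr [0.003, -0.0019, 0.0047]
```

Call:
{"name": "play_rows", "arguments": {"deltas": [{"linear":[0.035,-0.003,0.045],"dr":[0.003,-0.002,0.005],"claw":-1},{"linear":[0.07,-0.005,0.09],"dr":[0.003,-0.002,0.005],"claw":-1},{"linear":[0.0987,-0.0073,0.14],"dr":[0.003,-0.002,0.005],"claw":-1},{"linear":[0.0987,-0.0074,0.19],"dr":[0.003,-0.002,0.005],"claw":-1},{"linear":[0.0986,-0.0075,0.2],"dr":[0.003,-0.002,0.005],"claw":-1}]}}

```text
t: 4.65
position: [0.4002, -0.2132, 0.0585]
tcp_rot: [-0.002, 0.577, 0.817, 0.0]
force: [-0.1, -0.3, 0.9]
width: 0.094
```

```bash
python3 look.py w3; python3 - <<'E'
from bench import r
from h import *
o=r.get_obs()
p=(.4009,-.2162)
show(o,((*p,.013),Rdown(1.9086)))
E
```

```text
4.65 [ 0.4002 -0.2132  0.0585] [ 0.207  0.642  0.325  2.181 -0.521  0.397  1.3  ] [-0.1  -0.31  0.89] 0.094
linear [-0.0018, -0.0003, 0.0458] dr [-0.0014, -0.0024, 0.0023]
```

View pics/w3.png

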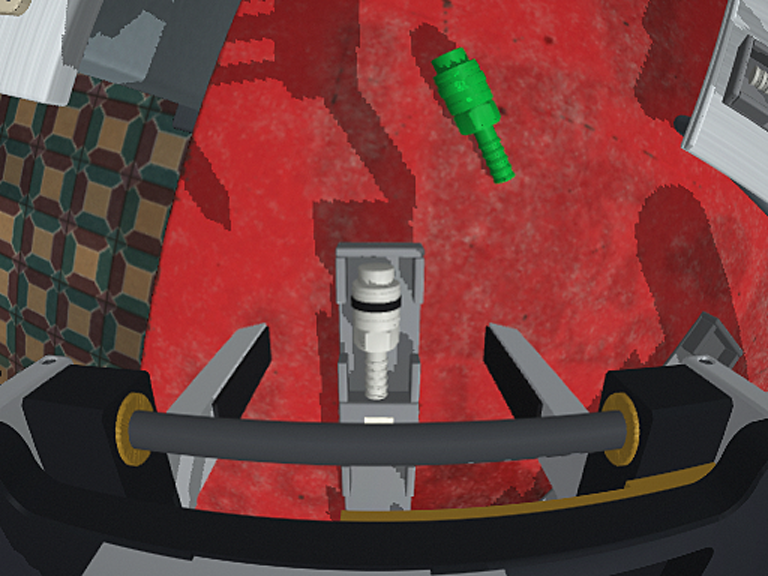

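Call:
{"name": "play_rows", "arguments": {"deltas": [{"linear":[-0.001,0.0,0.025],"dr":[-0.001,-0.002,0.002],"claw":-1},{"linear":[-0.0018,0.0,0.044],"dr":[-0.001,-0.002,0.002],"claw":-1},{"linear":[-0.0018,0.0,0.0455],"dr":[-0.001,-0.002,0.002],"claw":-0.5},{"linear":[-0.0018,0.0,0.0455],"dr":[-0.001,-0.002,0.002],"claw":1},{"linear":[-0.0018,0.0,0.0455],"dr":[-0.001,-0.002,0.002],"claw":1},{"linear":[-0.0018,0.0,0.0455],"dr":[-0.001,-0.002,0.002],"claw":1}], "force": 30}}

```text
t: 5.45
position: [0.4017, -0.2162, 0.014]
tcp_rot: [0.0, 0.578, 0.816, 0.0]
force: [0.3, -1.2, 0.0]
width: 0.0573
```

```bash
python3 look.py w4
```

```text
5.45 [ 0.4017 -0.2162  0.014 ] [ 0.276  0.725  0.231  2.196 -0.586  0.278  1.357] [ 0.25 -1.19  0.01] 0.0573
```

View pics/w4.png

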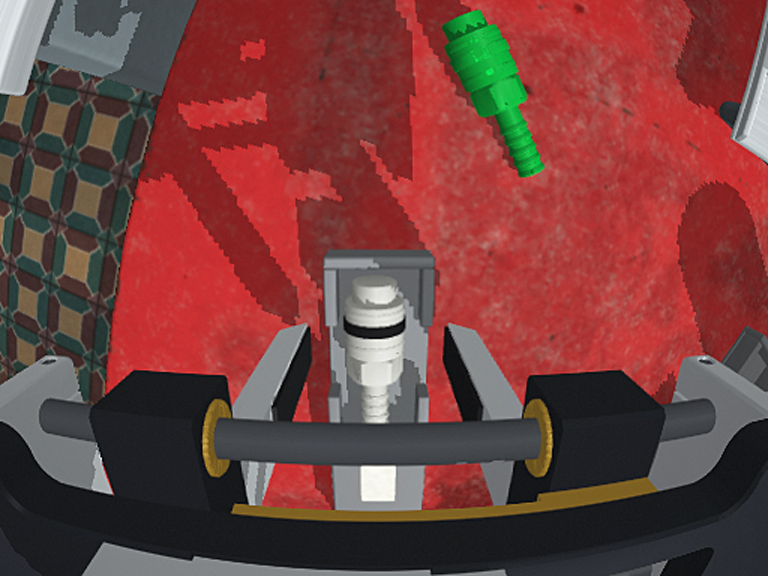

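Call:
{"name": "play_rows", "arguments": {"deltas": [{"linear":[0,0,0],"dr":[0,0,0],"claw":1},{"linear":[0,0,0],"dr":[0,0,0],"claw":1},{"linear":[0,0,0],"dr":[0,0,0],"claw":1},{"linear":[0,0,0],"dr":[0,0,0],"claw":1}]}}

```text
t: 6.0
position: [0.4014, -0.2162, 0.0138]
tcp_rot: [0.0, 0.578, 0.816, 0.0]
force: [-0.1, 1.5, 0.5]
width: 0.0227
```

```bash
python3 look.py w5
```

```text
6.0 [ 0.4014 -0.2162  0.0138] [ 0.277  0.725  0.231  2.196 -0.586  0.278  1.357] [-0.08  1.46  0.54] 0.0227
```

View pics/w5.png

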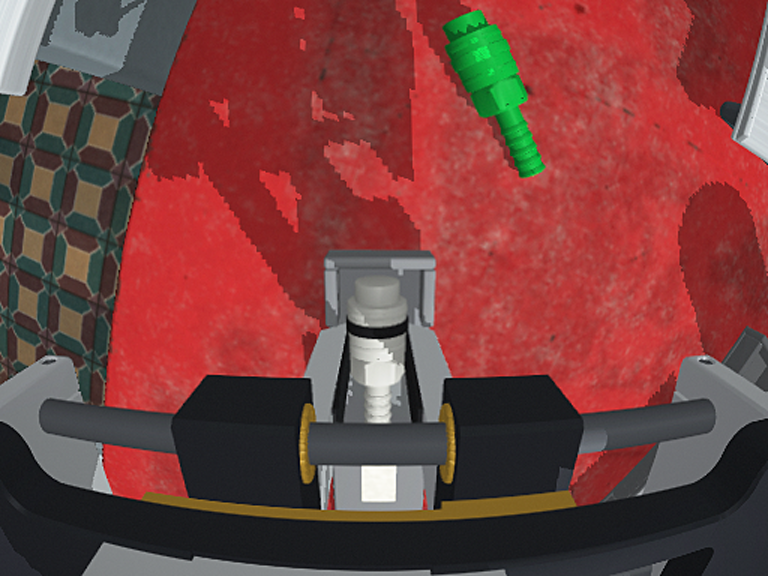

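```bash
cat > tgt.py <<'E'
from h import *
from stand import frame
P=(.6485,.035,-.11); H0=-.006; S0=0
def Rs(P=P):
    f,us,ey,n=frame(*P); x=-us; z=-n; return Rn.from_matrix(np.c_[x,np.cross(z,x),z])
def pt(s,t,h,P=P): return frame(*P)[0](s,t,h)
E
python3 - <<'E'
from bench import r
from tgt import *
o=r.get_obs()
print(pt(.02,0,.17))
show(o,((o["position"][0],o["position"][1],.2),R_q(o["tcp_rot"])),(pt(.02,0,.17),Rs()))
E
```

```text
[0.59510572 0.04089717 0.23502469]
linear [-0.0, 0.0, -0.1862] dr [0.0, 0.0, 0.0]
linear [0.1783, 0.268, -0.2212] dr [-0.2447, -0.3891, -1.104]
```

Call:
{"name": "play_rows", "arguments": {"deltas": [{"linear":[0,0,-0.03],"dr":[0,0,0],"claw":1},{"linear":[0,0,-0.085],"dr":[0,0,0],"claw":1},{"linear":[0.01,0.02,-0.14],"dr":[-0.02,-0.04,-0.11],"claw":1},{"linear":[0.03,0.05,-0.19],"dr":[-0.06,-0.09,-0.25],"claw":1},{"linear":[0.06,0.09,-0.22],"dr":[-0.09,-0.15,-0.42],"claw":1},{"linear":[0.09,0.135,-0.2212],"dr":[-0.13,-0.2,-0.58],"claw":1},{"linear":[0.12,0.18,-0.2212],"dr":[-0.165,-0.26,-0.745],"claw":1},{"linear":[0.15,0.225,-0.2212],"dr":[-0.2,-0.32,-0.905],"claw":1}]}}

```text
t: 7.05
position: [0.5642, 0.002, 0.235]
tcp_rot: [0.182, 0.152, 0.971, -0.01]
force: [0.4, -0.7, -0.9]
width: 0.023
```

```bash
python3 - <<'E'
from bench import r
from tgt import *
o=r.get_obs(); print(o["t"],o["position"],o["qpos"].round(2),o["width"])
show(o,(pt(.02,0,.17),Rs()))
E
```

```text
7.05 [0.56422445 0.00199157 0.23504595] [-0.45  0.34  0.41  2.09 -0.08  0.39  1.25] 0.022950810332439404
linear [-0.016, 0.0463, 0.0079] dr [-0.0433, -0.0682, -0.193]
```

Call:
{"name": "play_rows", "arguments": {"deltas": [{"linear":[-0.008,0.024,0.004],"dr":[-0.022,-0.035,-0.1],"claw":1},{"linear":[-0.016,0.0463,0.0079],"dr":[-0.0433,-0.0682,-0.193],"claw":1},{"linear":[-0.016,0.0463,0.0079],"dr":[-0.0433,-0.0682,-0.193],"claw":1}]}}

```text
t: 7.42
position: [0.5945, 0.042, 0.2342]
tcp_rot: [0.215, 0.053, 0.975, -0.012]
force: [0.3, -0.3, -2.4]
width: 0.0225
```

```bash
python3 look.py w6 tray_r1_upper tray_r1_lower stand
```

```text
7.425 [0.5945 0.042  0.2342] [-0.458  0.361  0.348  2.085 -0.034  0.295  1.336] [ 0.34 -0.25 -2.41] 0.0225
tray_r1_upper [(0.66, [0.6908, -0.0203, 0.1187])]
tray_r1_lower []
stand [(0.61, [0.6511, 0.0355, 0.0003])]
```

View pics/w6.png

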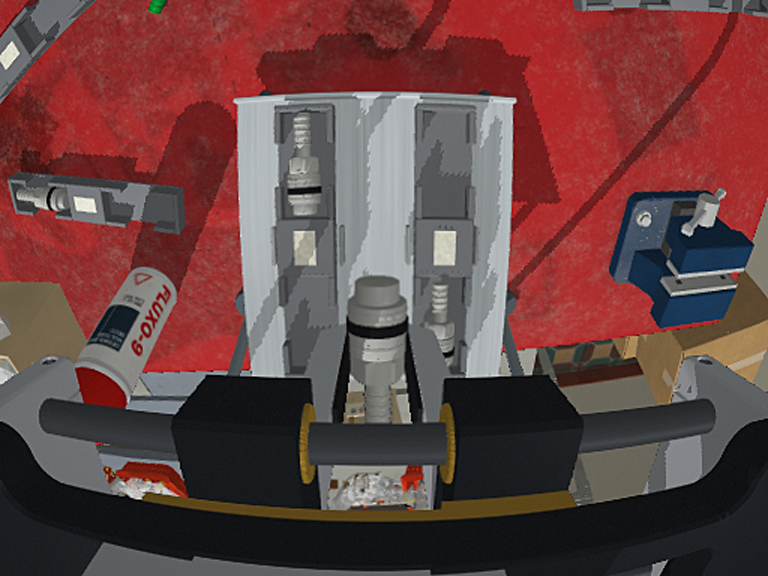

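```bash
python3 wcrop.py w6c 150 55 350 195 4
```

```text
(no output)
```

View pics/w6c.png

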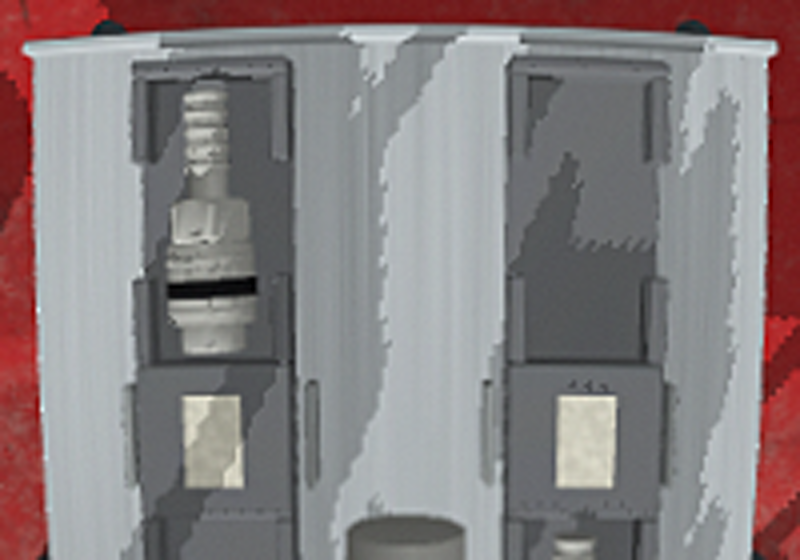

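```bash
cat > fits.py <<'E'
from h import *
from stand import frame
from scipy.optimize import least_squares
import pickle
d=pickle.load(open("w.pkl","rb"))
A=[(133,62,-.107,-.074),(290,62,-.107,-.030),(136,366,-.022,-.074),(290,364,-.022,-.030),
(511,62,-.107,.030),(668,64,-.107,.074),(511,364,-.022,.030),(662,364,-.022,.074),(660,515,.022,.074),(212,441,0,-.052),(586,442,0,.052)]
A=np.array(A); uv=A[:,:2]/4+[150,55]-.5
def f(p):
    F=frame(*p[:3])[0]; X=np.array([F(s,t,.024+p[3]) for s,t in A[:,2:]]); return (projw(d,X)-uv).ravel()
for h in (None,-.006,-.003):
    if h is None: m=least_squares(f,[.6485,.035,-.11,-.006]); x=m.x
    else:
        m=least_squares(lambda q:f([*q,h]),[.6485,.035,-.11]); x=[*m.x,h]
    print(np.round(x,4),np.sqrt(np.mean(m.fun**2)).round(3)); 
    F=frame(*x[:3])[0]
    for n,s,t in(("r1u",.062,-.052),("r1l",-.062,-.052),("r2l",-.062,.052)): print(n,F(s,t,.021+x[3]).round(4))
print(m.fun.reshape(-1,2).round(1))
E
python3 fits.py
```

```text
[ 0.648   0.0349 -0.1089 -0.0024] 0.498
r1u [ 0.6903 -0.0221  0.1156]
r1l [ 0.5786 -0.0098  0.0632]
r2l [0.5899 0.0935 0.0632]
[ 0.648   0.0349 -0.1089 -0.006 ] 0.704
r1u [ 0.6919 -0.0222  0.1123]
r1l [ 0.5802 -0.01    0.0599]
r2l [0.5915 0.0934 0.0599]
[ 0.648   0.0349 -0.1089 -0.003 ] 0.505
r1u [ 0.6906 -0.0221  0.115 ]
r1l [ 0.5789 -0.0099  0.0626]
r2l [0.5902 0.0935 0.0626]
[[ 0.1  0.9]
 [ 0.1 -0.8]
 [ 0.3 -0.1]
 [ 0.5 -0.3]
 [-0.3 -0.9]
 [-0.2  0.2]
 [-0.7 -0.3]
 [ 0.3  0.3]
 [-0.7  0.7]
 [ 0.9  0.1]
 [-0.3 -0.1]]
```

```bash
sed -i 's/^P=.*/P=(.648,.0349,-.109); H0=-.0025; S0=0/' tgt.py; python3 - <<'E'
from bench import r
from tgt import *
o=r.get_obs()
for h in(.10,.06,.03,.0): 
    p=pt(-.062-.0038,.052,.021+H0-.0072+h); print(p.round(3)); show(o,(p,Rs()))
E
```

```text
[0.548 0.098 0.146]
linear [0.086, 0.0529, 0.0586] dr [-0.0017, -0.0007, -0.0033]
[0.564 0.096 0.109]
linear [0.086, 0.053, 0.0986] dr [-0.0017, -0.0007, -0.0033]
[0.577 0.095 0.082]
linear [0.086, 0.053, 0.1286] dr [-0.0017, -0.0007, -0.0033]
[0.59  0.094 0.055]
linear [0.0859, 0.0531, 0.1586] dr [-0.0017, -0.0007, -0.0033]
```

Call:
{"name": "play_rows", "arguments": {"deltas": [{"linear":[0.043,0.026,0.03],"dr":[-0.002,-0.001,-0.003],"claw":1},{"linear":[0.086,0.053,0.0586],"dr":[-0.002,-0.001,-0.003],"claw":1},{"linear":[0.086,0.053,0.0586],"dr":[-0.002,-0.001,-0.003],"claw":1},{"linear":[0.086,0.053,0.0586],"dr":[-0.002,-0.001,-0.003],"claw":1}]}}

```text
t: 8.12
position: [0.5618, 0.0585, 0.1733]
tcp_rot: [0.211, 0.06, 0.975, -0.036]
force: [-0.1, -0.7, -2.0]
width: 0.0226
```

```bash
python3 look.py w7; python3 - <<'E'
from bench import r
from tgt import *
o=r.get_obs()
for h in(.10,.06,.03,.0): 
    p=pt(-.062-.0038,.052,.021+H0-.0072+h); show(o,(p,Rs()))
E
```

```text
8.125 [0.5618 0.0585 0.1733] [-0.301  0.422  0.011  2.201  0.982  0.247  0.227] [-0.06 -0.68 -1.98] 0.0226
linear [0.0259, 0.0368, 0.0149] dr [-0.0484, -0.0105, -0.0022]
linear [0.0254, 0.0388, 0.0549] dr [-0.0484, -0.0105, -0.0022]
linear [0.0251, 0.0402, 0.0848] dr [-0.0484, -0.0105, -0.0022]
linear [0.0248, 0.0417, 0.1148] dr [-0.0484, -0.0105, -0.0022]
```

View pics/w7.png

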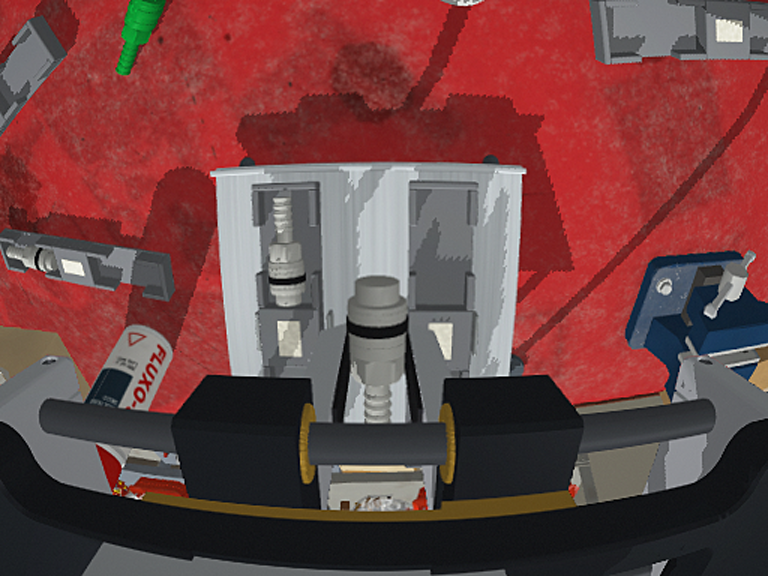

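Call:
{"name": "play_rows", "arguments": {"deltas": [{"linear":[0.0259,0.0368,0.0149],"dr":[-0.048,-0.01,-0.002],"claw":1},{"linear":[0.0259,0.0368,0.0149],"dr":[-0.048,-0.01,-0.002],"claw":1},{"linear":[0.0259,0.0368,0.0149],"dr":[-0.048,-0.01,-0.002],"claw":1},{"linear":[0.0259,0.0368,0.0149],"dr":[-0.048,-0.01,-0.002],"claw":1},{"linear":[0.0259,0.0368,0.0149],"dr":[-0.048,-0.01,-0.002],"claw":1},{"linear":[0.0259,0.0368,0.0149],"dr":[-0.048,-0.01,-0.002],"claw":1}]}}

```text
t: 8.93
position: [0.5481, 0.0977, 0.1461]
tcp_rot: [0.216, 0.054, 0.975, -0.012]
force: [0.1, 0.3, -1.3]
width: 0.0226
```

```bash
python3 - <<'E'
from bench import r
from tgt import *
o=r.get_obs();print(o["position"].round(4),o["qpos"].round(3),o["force"].round(2))
for h in(.10,.06,.03,.0): 
    p=pt(-.062-.0038,.052,.021+H0-.0072+h); show(o,(p,Rs()))
E
```

```text
[0.5481 0.0977 0.1461] [-0.278  0.466 -0.107  2.257  1.473  0.244 -0.324] [ 0.1   0.33 -1.3 ]
linear [0.0007, 0.0005, 0.0003] dr [-0.0009, 0.0005, -0.001]
linear [0.0007, 0.0005, 0.0403] dr [-0.0009, 0.0005, -0.001]
linear [0.0007, 0.0005, 0.0703] dr [-0.0009, 0.0005, -0.001]
linear [0.0008, 0.0006, 0.1003] dr [-0.0009, 0.0005, -0.001]
```

Call:
{"name": "play_rows", "arguments": {"deltas": [{"linear":[0.0007,0.0005,0.015],"dr":[-0.001,0.0005,-0.001],"claw":1},{"linear":[0.0007,0.0005,0.03],"dr":[-0.001,0.0005,-0.001],"claw":1},{"linear":[0.0007,0.0005,0.045],"dr":[-0.001,0.0005,-0.001],"claw":1},{"linear":[0.0007,0.0005,0.06],"dr":[-0.001,0.0005,-0.001],"claw":1},{"linear":[0.0007,0.0005,0.0703],"dr":[-0.001,0.0005,-0.001],"claw":1},{"linear":[0.0007,0.0005,0.0703],"dr":[-0.001,0.0005,-0.001],"claw":1},{"linear":[0.0007,0.0005,0.0703],"dr":[-0.001,0.0005,-0.001],"claw":1}]}}

```text
t: 9.8
position: [0.5771, 0.0948, 0.0824]
tcp_rot: [0.216, 0.053, 0.975, -0.012]
force: [-0.3, 0.3, -1.1]
width: 0.0224
```

```bash
python3 look.py w8; python3 - <<'E'
from bench import r
from tgt import *
o=r.get_obs()
for h in(.03,.015,.0): 
    p=pt(-.062-.0038,.052,.021+H0-.0072+h); show(o,(p,Rs()))
E
```

```text
9.8 [0.5771 0.0948 0.0824] [-0.169  0.631 -0.225  2.232  1.922  0.331 -0.739] [-0.27  0.31 -1.1 ] 0.0224
linear [0.0003, -0.0, 0.0004] dr [0.0001, 0.0006, 0.0001]
linear [0.0003, -0.0, 0.0154] dr [0.0001, 0.0006, 0.0001]
linear [0.0003, -0.0, 0.0304] dr [0.0001, 0.0006, 0.0001]
```

View pics/w8.png

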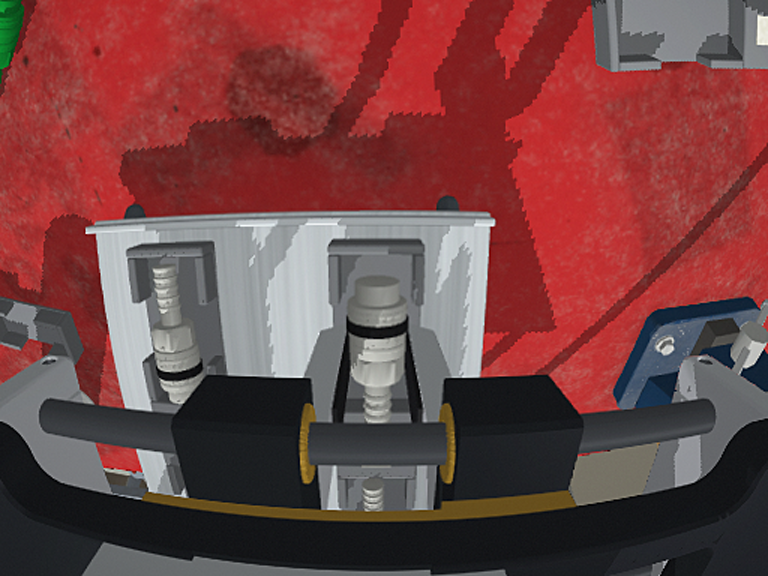

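```bash
python3 - <<'E'
from tgt import *
import pickle
d=pickle.load(open("w.pkl","rb"))
F=lambda s,t,h:pt(s,t,h)
ov=[]
for ty in(-.052,.052):
    ov.append((projw(d,np.array([F(i*.107,ty+j*.022,.024+H0) for i,j in((-1,-1),(-.2,-1),(-.2,1),(-1,1))])),(0,255,0)))
    ov.append((projw(d,np.array([F(-.062+i*.040,ty+j*.017,.009+H0) for i,j in((-1,-1),(1,-1),(1,1),(-1,1))])),(0,255,255)))
crop(d,50,130,350,270,2.6,"pics/w8c.png",ov)
E
```

```text
(no output)
```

View pics/w8c.png

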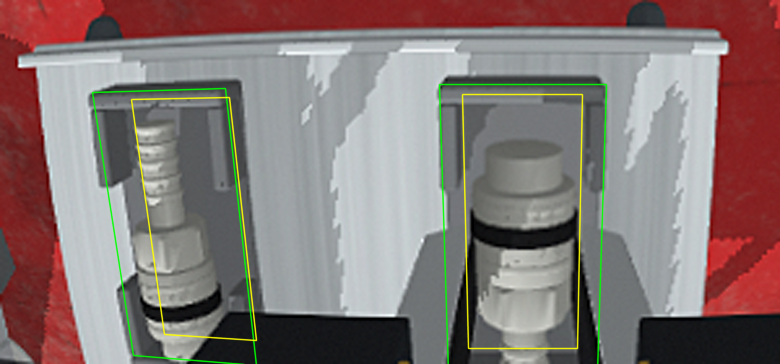

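Call:
{"name": "play_rows", "arguments": {"deltas": [{"linear":[0.001,0,0.01],"dr":[0,0,0],"claw":1},{"linear":[0.0013,0,0.018],"dr":[0,0,0],"claw":1},{"linear":[0.0013,0,0.025],"dr":[0,0,0],"claw":1},{"linear":[0.0013,0,0.029],"dr":[0,0,0],"claw":1},{"linear":[0.0013,0,0.029],"dr":[0,0,0],"claw":1}]}}

```text
t: 10.48
position: [0.5876, 0.0936, 0.0564]
tcp_rot: [0.217, 0.053, 0.975, -0.012]
force: [-6.1, -1.2, 10.4]
width: 0.0228
```

```bash
python3 look.py w9; python3 - <<'E'
from bench import r
from tgt import *
o=r.get_obs()
for h in(.015,.0): 
    p=pt(-.062-.0038,.052,.021+H0-.0072+h); show(o,(p,Rs()))
E
```

```text
10.475 [0.5876 0.0936 0.0564] [-0.125  0.698 -0.277  2.217  2.014  0.386 -0.812] [-6.09 -1.24 10.4 ] 0.0228
linear [-0.0012, 0.0002, -0.0128] dr [-0.0, 0.001, 0.0002]
linear [-0.0012, 0.0002, 0.0022] dr [-0.0, 0.001, 0.0002]
```

View pics/w9.png

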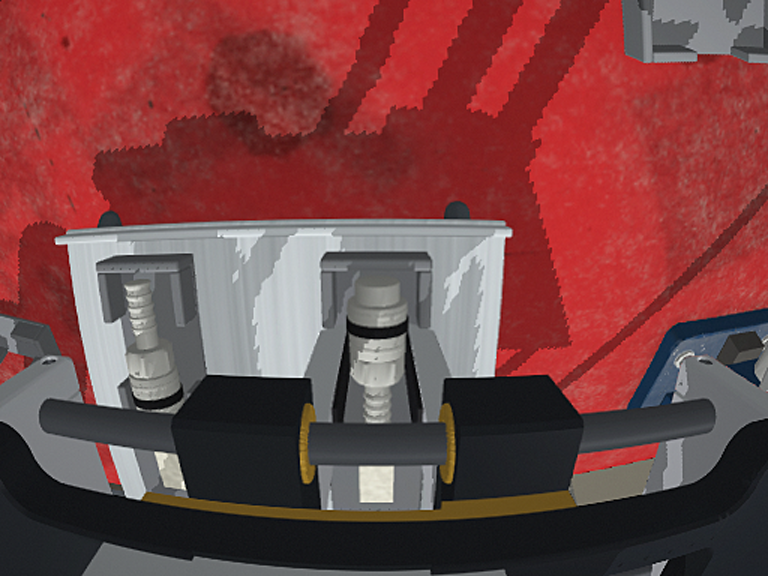

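Call:
{"name": "play_rows", "arguments": {"deltas": [{"linear":[0,0,0],"dr":[0,0,0],"claw":-0.3},{"linear":[0,0,0],"dr":[0,0,0],"claw":-0.3},{"linear":[0,0,0],"dr":[0,0,0],"claw":-0.3},{"linear":[0,0,-0.005],"dr":[0,0,0],"claw":-0.3},{"linear":[0,0,-0.03],"dr":[0,0,0],"claw":-0.3},{"linear":[0,0,-0.06],"dr":[0,0,0],"claw":-0.3}]}}

```text
t: 11.28
position: [0.5617, 0.0963, 0.1109]
tcp_rot: [0.216, 0.053, 0.975, -0.012]
force: [0.3, 0.7, -0.7]
width: 0.0612
```

```bash
python3 look.py w10
```

```text
11.275 [0.5617 0.0963 0.1109] [-0.222  0.554 -0.167  2.252  1.782  0.281 -0.619] [ 0.3   0.72 -0.72] 0.0612
```

View pics/w10.png

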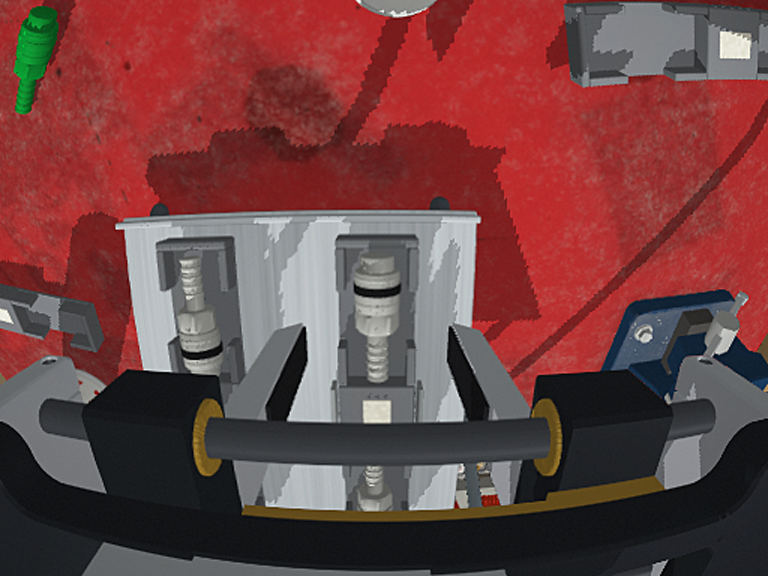

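```bash
python3 - <<'E'
from bench import r
from tgt import *
o=r.get_obs()
show(o,((.53,.06,.25),Rs()),((.585,-.285,.25),Rdown(1.265)))
E
```

```text
linear [-0.0331, -0.0403, -0.1346] dr [0.0023, 0.0034, 0.0008]
linear [-0.1162, -0.3775, -0.0961] dr [0.3894, 0.3164, 1.737]
```

Call:
{"name": "play_rows", "arguments": {"deltas": [{"linear":[-0.01,-0.01,-0.05],"dr":[0.02,0.015,0.08],"claw":-1},{"linear":[-0.03,-0.04,-0.1],"dr":[0.06,0.05,0.25],"claw":-1},{"linear":[-0.04,-0.085,-0.13],"dr":[0.095,0.08,0.43],"claw":-1},{"linear":[-0.05,-0.14,-0.13],"dr":[0.135,0.11,0.6],"claw":-1},{"linear":[-0.065,-0.19,-0.12],"dr":[0.17,0.14,0.77],"claw":-1},{"linear":[-0.08,-0.24,-0.11],"dr":[0.21,0.17,0.94],"claw":-1},{"linear":[-0.095,-0.29,-0.105],"dr":[0.25,0.2,1.11],"claw":-1},{"linear":[-0.105,-0.34,-0.1],"dr":[0.29,0.235,1.28],"claw":-1}]}}

```text
t: 12.32
position: [0.5775, -0.247, 0.2495]
tcp_rot: [0.088, 0.585, 0.806, -0.005]
force: [0.3, -0.2, -0.1]
width: 0.0941
```

```bash
python3 - <<'E'
from bench import r
from tgt import *
o=r.get_obs();print(o["position"].round(4),o["qpos"].round(3),o["force"].round(2))
show(o,((.585,-.285,.25),Rdown(1.265)))
E
```

```text
[ 0.5775 -0.247   0.2495] [ 0.498  0.473 -0.265  1.707  0.26   0.828  0.424] [ 0.3  -0.24 -0.07]
linear [-0.0382, -0.0048, 0.0048] dr [0.139, 0.1149, 0.619]
```

Call:
{"name": "play_rows", "arguments": {"deltas": [{"linear":[-0.015,-0.001,0.002],"dr":[0.04,0.035,0.18],"claw":-1},{"linear":[-0.03,-0.003,0.003],"dr":[0.08,0.068,0.36],"claw":-1},{"linear":[-0.038,-0.0048,0.0048],"dr":[0.12,0.1,0.54],"claw":-1},{"linear":[-0.038,-0.0048,0.0048],"dr":[0.139,0.115,0.619],"claw":-1},{"linear":[-0.038,-0.0048,0.0048],"dr":[0.139,0.115,0.619],"claw":-1}]}}

```text
t: 12.95
position: [0.5848, -0.2852, 0.2494]
tcp_rot: [-0.0, 0.806, 0.591, -0.0]
force: [-0.6, 0.1, 0.2]
width: 0.0939
```

```bash
python3 look.py w11 tray_b_mid coupler_2_mid can; python3 wcrop.py w11c 210 60 300 230 3.5
```

```text
12.95 [ 0.5848 -0.2852  0.2494] [ 0.484  0.592 -0.127  1.456  0.08   1.099  0.037] [-0.58  0.13  0.2 ] 0.0939
tray_b_mid [(0.7, [0.6005, -0.2517, 0.0132])]
coupler_2_mid [(0.84, [0.5765, -0.3093, 0.018]), (0.73, [0.4163, -0.099, 0.0084]), (0.61, [0.3639, 0.0132, 0.0107]), (0.55, [0.4284, -0.2768, 0.0129])]
can []
```

View pics/w11.png

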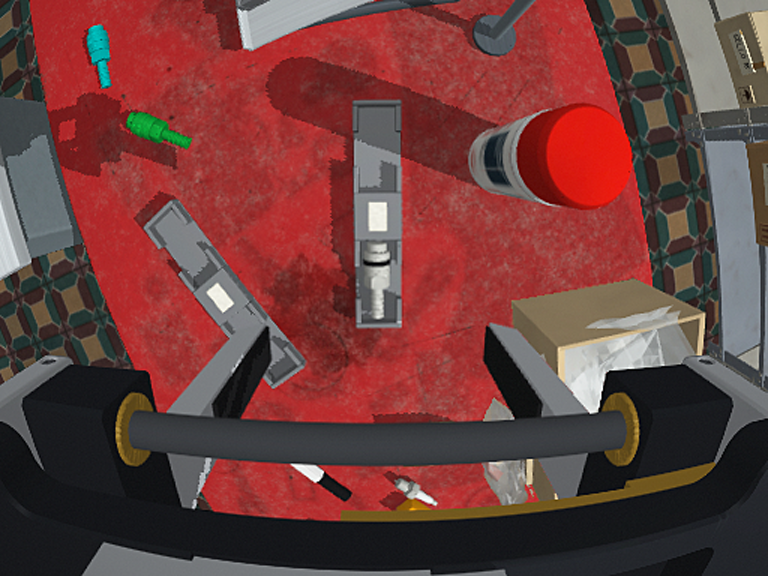

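View pics/w11c.png

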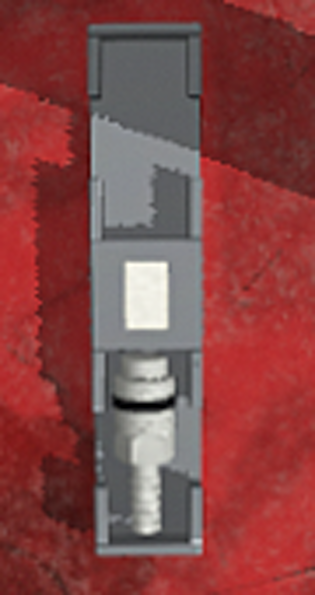

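```bash
python3 - <<'E'
from wfit import *
import pickle
from bench import r
d=pickle.load(open("w.pkl","rb"))
L=np.array([(89,27),(202,27),(202,553),(94,553)])/3.5+[210,60]-.5
x,e=min((wfit(d,np.roll(L[::s],k,axis=0),[.594,-.251,1.265]) for k in range(4) for s in(1,-1)),key=lambda t:t[1]); print(x.round(4),e)
c,s=np.cos(1.265),np.sin(1.265)
# coupler ends at axis height
yaw=x[2]
if np.cos(yaw)*c+np.sin(yaw)*s<0: yaw+=np.pi
u=np.array([np.cos(yaw),np.sin(yaw)])
pc=x[:2]-.062*u; print("pocket",pc, yaw%(2*np.pi))
for off in(-.036,0,.036): 
    p=pc+u*(off); print(((projw(d,[[*p,.021]])+.5-[210,60])*3.5).round(0))
o=r.get_obs(); p=pc+u*.005
show(o,((*p,.09),Rdown(yaw)),((*p,.013),Rdown(yaw)))
E
```

```text
[ 0.5937 -0.252  -1.8714] 0.6786376684231871
pocket [ 0.5753384  -0.31119038] 1.2702177065676805
[[148. 534.]]
[[148. 449.]]
[[147. 361.]]
linear [-0.0235, -0.0009, 0.16] dr [-0.0001, -0.0, -0.0035]
linear [-0.0235, -0.0009, 0.237] dr [-0.0001, -0.0, -0.0035]
```

Call:
{"name": "play_rows", "arguments": {"deltas": [{"linear":[-0.01,-0.0005,0.055],"dr":[0,0,-0.003],"claw":-1},{"linear":[-0.02,-0.0009,0.11],"dr":[0,0,-0.003],"claw":-1},{"linear":[-0.0235,-0.0009,0.165],"dr":[0,0,-0.003],"claw":-1},{"linear":[-0.0235,-0.0009,0.21],"dr":[0,0,-0.003],"claw":-1},{"linear":[-0.0235,-0.0009,0.228],"dr":[0,0,-0.003],"claw":-0.4},{"linear":[-0.0235,-0.0009,0.236],"dr":[0,0,-0.003],"claw":0},{"linear":[-0.0235,-0.0009,0.237],"dr":[0,0,-0.003],"claw":0}]}}

```text
t: 14.02
position: [0.5778, -0.3067, 0.0142]
tcp_rot: [0.001, 0.805, 0.593, 0.0]
force: [0.2, -0.1, 0.4]
width: 0.0677
```

```bash
python3 look.py w12
```

```text
14.025 [ 0.5778 -0.3067  0.0142] [ 0.503  0.869 -0.1    1.638  0.127  0.64   0.036] [ 0.2  -0.06  0.36] 0.0677
```

View pics/w12.png

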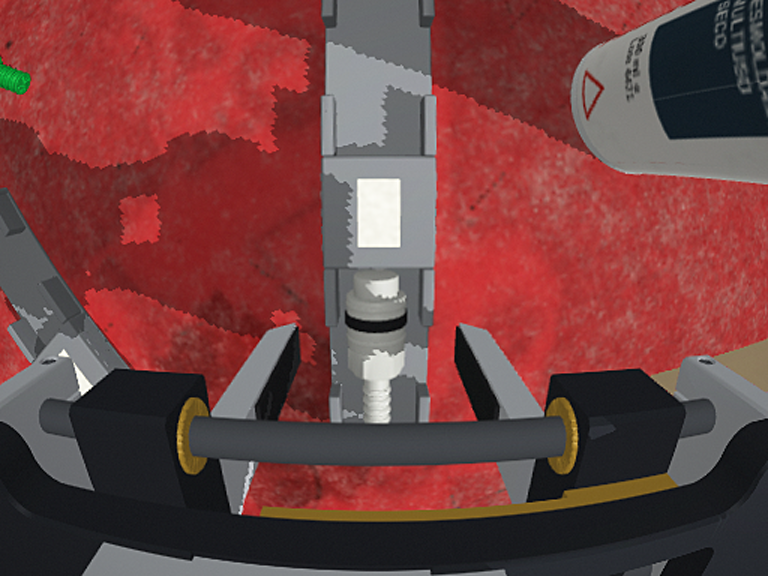

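Call:
{"name": "play_rows", "arguments": {"deltas": [{"linear":[0,0,0.0005],"dr":[0,0,0],"claw":1},{"linear":[0,0,0.0005],"dr":[0,0,0],"claw":1},{"linear":[0,0,0.0005],"dr":[0,0,0],"claw":1},{"linear":[0,0,0.0005],"dr":[0,0,0],"claw":1},{"linear":[0,0,0.0005],"dr":[0,0,0],"claw":1},{"linear":[0,0,0.0005],"dr":[0,0,0],"claw":1}], "force": 30}}

```text
t: 14.82
position: [0.578, -0.3068, 0.0141]
tcp_rot: [0.001, 0.805, 0.593, 0.001]
force: [-0.2, -1.0, 3.1]
width: 0.0229
```

```bash
python3 - <<'E'
from bench import r
from tgt import *
o=r.get_obs();print(o["position"].round(4),o["qpos"].round(3),o["force"].round(2),o["width"])
off=-.0025; dz=.021-o["position"][2]
print(dz)
for h in(.13,.0):
    p=pt(.062+off,-.052,.021+H0-dz+h); print(p.round(3)); show(o,(p,Rs()))
show(o,((.57,-.1,.28),Rs()))
E
```

```text
[ 0.578  -0.3068  0.0141] [ 0.503  0.869 -0.099  1.638  0.128  0.639  0.036] [-0.25 -1.03  3.13] 0.022924891669822027
0.006885756686926096
[ 0.636 -0.016  0.226]
linear [0.2949, -0.0298, -0.2121] dr [-0.3823, -0.314, -1.7315]
[ 0.691 -0.022  0.108]
linear [0.3054, 0.0238, -0.0941] dr [-0.3823, -0.314, -1.7315]
linear [0.1951, -0.0683, -0.2661] dr [-0.3823, -0.314, -1.7315]
```

Call:
{"name": "play_rows", "arguments": {"deltas": [{"linear":[0,0,-0.03],"dr":[0,0,0],"claw":1},{"linear":[0,0,-0.085],"dr":[0,0,0],"claw":1},{"linear":[0.005,-0.01,-0.145],"dr":[-0.035,-0.03,-0.16],"claw":1},{"linear":[0.02,-0.03,-0.2],"dr":[-0.075,-0.06,-0.33],"claw":1},{"linear":[0.055,-0.045,-0.25],"dr":[-0.11,-0.09,-0.5],"claw":1},{"linear":[0.1,-0.055,-0.265],"dr":[-0.147,-0.12,-0.67],"claw":1},{"linear":[0.15,-0.065,-0.265],"dr":[-0.185,-0.15,-0.84],"claw":1},{"linear":[0.195,-0.068,-0.265],"dr":[-0.22,-0.183,-1.01],"claw":1}]}}

```text
t: 15.82
position: [0.5699, -0.0982, 0.2793]
tcp_rot: [0.138, 0.408, 0.903, -0.008]
force: [-0.1, -0.4, -1.7]
width: 0.0228
```

```bash
python3 - <<'E'
from bench import r
from tgt import *
o=r.get_obs();print(o["position"].round(4),o["qpos"].round(3),o["force"].round(2),o["width"])
p=pt(.0595,-.052,.021+H0-.0069+.13);show(o,((.60,-.05,.26),Rs()),(p,Rs()))
E
```

```text
[ 0.5699 -0.0982  0.2793] [ 0.326  0.332 -0.373  1.886  0.38   0.731  0.451] [-0.05 -0.4  -1.67] 0.02277456975412617
linear [0.0213, 0.0525, 0.0198] dr [-0.1595, -0.1319, -0.7152]
linear [0.032, 0.0986, 0.0571] dr [-0.1595, -0.1319, -0.7152]
```

Call:
{"name": "play_rows", "arguments": {"deltas": [{"linear":[0.006,0.015,0.005],"dr":[-0.04,-0.033,-0.178],"claw":1},{"linear":[0.012,0.03,0.01],"dr":[-0.08,-0.066,-0.355],"claw":1},{"linear":[0.018,0.045,0.016],"dr":[-0.12,-0.099,-0.535],"claw":1},{"linear":[0.023,0.06,0.027],"dr":[-0.1595,-0.132,-0.715],"claw":1},{"linear":[0.028,0.08,0.045],"dr":[-0.1595,-0.132,-0.715],"claw":1},{"linear":[0.032,0.0986,0.0571],"dr":[-0.1595,-0.132,-0.715],"claw":1},{"linear":[0.032,0.0986,0.0571],"dr":[-0.1595,-0.132,-0.715],"claw":1}]}}

```text
t: 16.7
position: [0.6363, -0.0147, 0.2249]
tcp_rot: [0.215, 0.052, 0.975, -0.011]
force: [0.2, 0.1, -1.1]
width: 0.023
```

```bash
python3 look.py w13; python3 - <<'E'
from bench import r
from tgt import *
o=r.get_obs()
for h in (.13,.06,.03,0):
  p=pt(.0595,-.052,.021+H0-.0069+h);show(o,(p,Rs()))
E
```

```text
16.7 [ 0.6363 -0.0147  0.2249] [ 0.233  0.432 -0.411  1.991  0.704  0.404  0.751] [ 0.25  0.05 -1.12] 0.023
linear [-0.0009, -0.0003, -0.0003] dr [0.0001, -0.0014, 0.0009]
linear [-0.001, -0.0003, 0.0697] dr [0.0001, -0.0014, 0.0009]
linear [-0.001, -0.0003, 0.0997] dr [0.0001, -0.0014, 0.0009]
linear [-0.001, -0.0003, 0.1297] dr [0.0001, -0.0014, 0.0009]
```

View pics/w13.png

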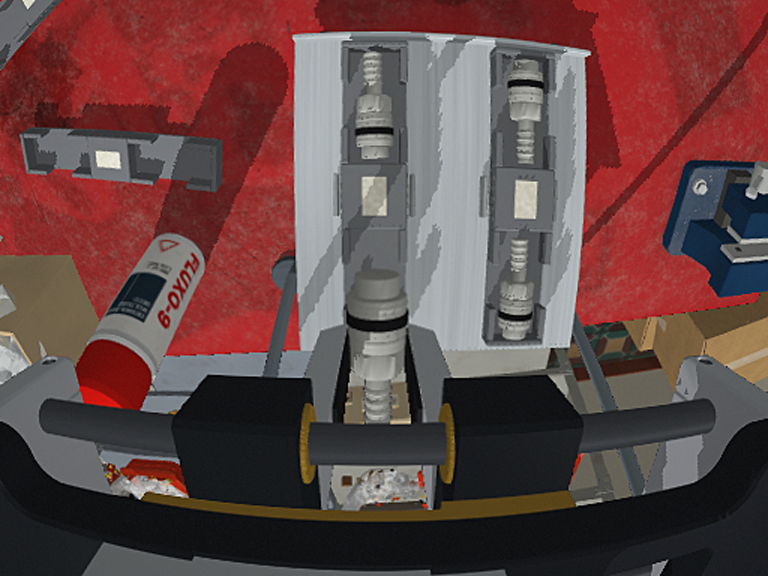

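```bash
python3 - <<'E'
from tgt import *
import pickle
d=pickle.load(open("w.pkl","rb"))
ov=[]
for ty in(-.052,.052):
    ov.append((projw(d,np.array([pt(i*.107,ty+j*.022,.024+H0) for i,j in((-1,-1),(-.5,-1),(0,-1),(.5,-1),(1,-1),(1,1),(.5,1),(0,1),(-.5,1),(-1,1))])),(0,255,0)))
    ov.append((projw(d,np.array([pt(i*.022,ty+j*.022,.024+H0) for i,j in((-1,-1),(1,-1),(1,1),(-1,1))])),(0,255,255)))
crop(d,190,15,400,240,2.6*1,"pics/w13c.png",ov)
E
```

```text
(no output)
```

View pics/w13c.png

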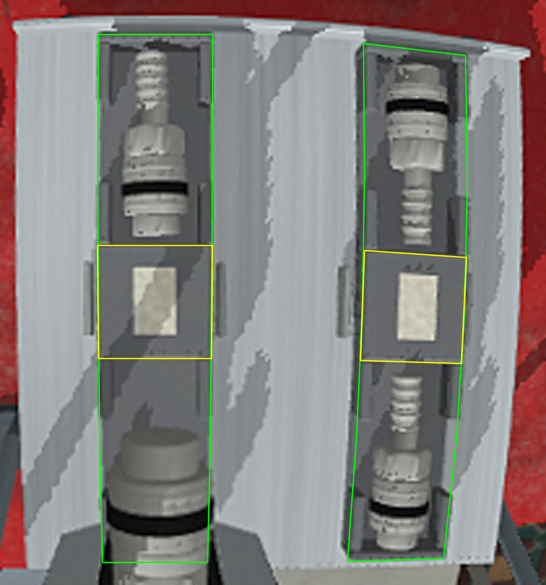

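Call:
{"name": "play_rows", "arguments": {"deltas": [{"linear":[-0.001,-0.0003,0.025],"dr":[0,-0.001,0.001],"claw":1},{"linear":[-0.001,-0.0003,0.05],"dr":[0,-0.001,0.001],"claw":1},{"linear":[-0.001,-0.0003,0.075],"dr":[0,-0.001,0.001],"claw":1},{"linear":[-0.001,-0.0003,0.095],"dr":[0,-0.001,0.001],"claw":1},{"linear":[-0.001,-0.0003,0.0997],"dr":[0,-0.001,0.001],"claw":1}]}}

```text
t: 17.38
position: [0.6778, -0.0219, 0.1347]
tcp_rot: [0.215, 0.054, 0.975, -0.012]
force: [-0.1, 0.8, -1.3]
width: 0.0228
```

```bash
python3 look.py w14; python3 - <<'E'
from bench import r
from tgt import *
o=r.get_obs()
for h in (.03,0):
  p=pt(.0595,-.052,.021+H0-.0069+h);show(o,(p,Rs()))
E
```

```text
17.375 [ 0.6778 -0.0219  0.1347] [ 0.113  0.607 -0.235  1.973  0.975  0.245  0.492] [-0.06  0.82 -1.29] 0.0228
linear [-0.0006, 0.0011, -0.0003] dr [-0.0009, -0.0015, -0.0009]
linear [-0.0006, 0.0011, 0.0297] dr [-0.0009, -0.0015, -0.0009]
```

View pics/w14.png

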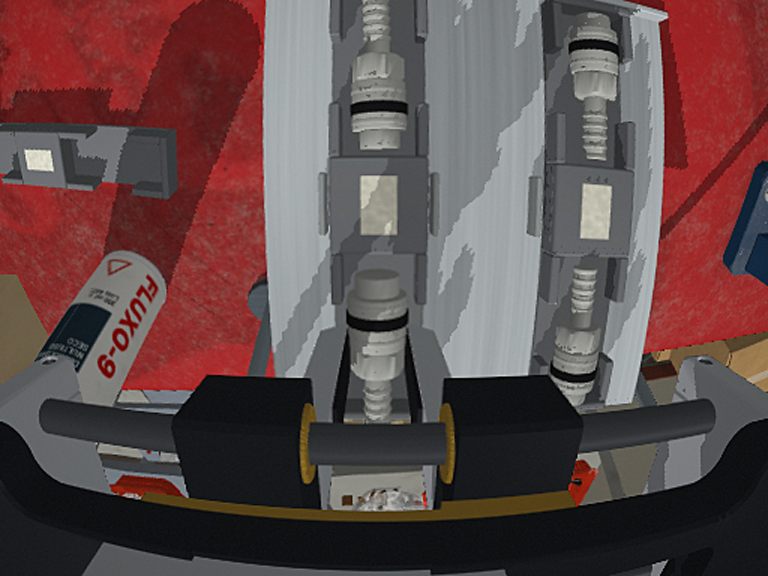

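Call:
{"name": "play_rows", "arguments": {"deltas": [{"linear":[-0.0006,0.0011,0.002],"dr":[-0.001,-0.0015,-0.001],"claw":1},{"linear":[-0.0006,0.0011,0.01],"dr":[-0.001,-0.0015,-0.001],"claw":1},{"linear":[-0.0006,0.0011,0.017],"dr":[-0.001,-0.0015,-0.001],"claw":1},{"linear":[-0.0006,0.0011,0.022],"dr":[-0.001,-0.0015,-0.001],"claw":1},{"linear":[-0.0006,0.0011,0.0265],"dr":[-0.001,-0.0015,-0.001],"claw":1},{"linear":[-0.0006,0.0011,0.028],"dr":[-0.001,-0.0015,-0.001],"claw":1},{"linear":[-0.0006,0.0011,0.0285],"dr":[-0.001,-0.0015,-0.001],"claw":1}]}}

```text
t: 18.3
position: [0.6904, -0.0221, 0.1104]
tcp_rot: [0.217, 0.053, 0.975, -0.012]
force: [-8.8, 1.0, 11.6]
width: 0.0224
```

```bash
python3 look.py w15; python3 - <<'E'
from bench import r
from tgt import *
o=r.get_obs()
for h in (.03,0):
  p=pt(.0595,-.052,.021+H0-.0069+h);show(o,(p,Rs()))
E
```

```text
18.3 [ 0.6904 -0.0221  0.1104] [ 0.127  0.662 -0.258  1.958  1.164  0.242  0.316] [-8.82  0.98 11.62] 0.0224
linear [0.0003, 0.0001, -0.0276] dr [-0.0006, 0.0011, 0.0003]
linear [0.0003, 0.0001, 0.0024] dr [-0.0006, 0.0011, 0.0003]
```

View pics/w15.png

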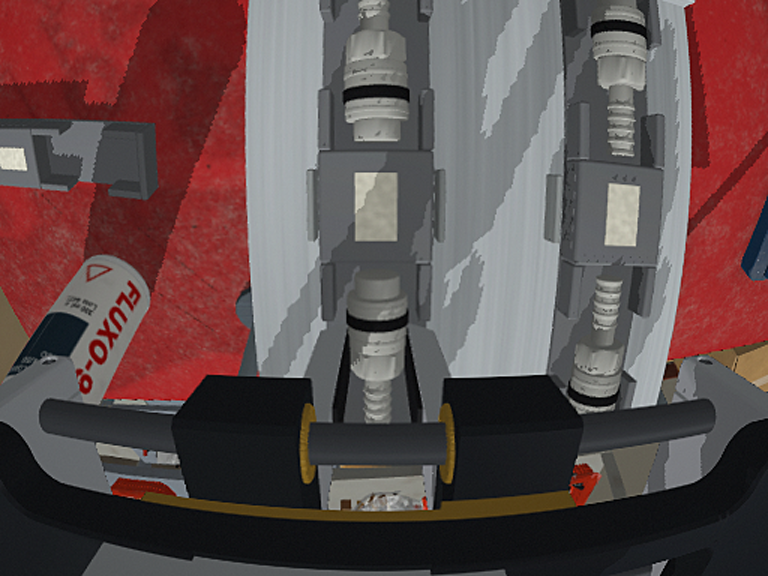

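Call:
{"name": "play_rows", "arguments": {"deltas": [{"linear":[0,0,0],"dr":[0,0,0],"claw":-0.3},{"linear":[0,0,0],"dr":[0,0,0],"claw":-0.3},{"linear":[0,0,0],"dr":[0,0,0],"claw":-0.3},{"linear":[0,0,-0.005],"dr":[0,0,0],"claw":-0.3},{"linear":[0,0,-0.03],"dr":[0,0,0],"claw":-0.3},{"linear":[0,0,-0.07],"dr":[0,0,0],"claw":-0.3},{"linear":[0,0,-0.1],"dr":[0,0,0],"claw":-0.3},{"linear":[0,0,-0.11],"dr":[0,0,0],"claw":-0.3}]}}

```text
t: 19.35
position: [0.6442, -0.017, 0.212]
tcp_rot: [0.218, 0.053, 0.974, -0.012]
force: [-0.1, 0.3, -0.3]
width: 0.0611
```

```bash
python3 look.py w16; python3 - <<'E'
from bench import r
from tgt import *
o=r.get_obs(); T=(.5937,-.252,1.2702); u=np.array([np.cos(T[2]),np.sin(T[2])])
c=np.array(T[:2])-.007*u; print(c)
for q in r.place_of("wrist","can"): print(q)
show(o,((.57,-.1,.27),Rdown(1.27)),((*c,.2),Rdown(T[2])))
E
```

```text
19.35 [ 0.6442 -0.017   0.212 ] [ 0.319  0.48  -0.536  1.989  0.89   0.433  0.582] [-0.05  0.29 -0.33] 0.0611
[ 0.59162737 -0.25868612]
{'position': [0.7291, -0.2362, -0.0024], 'score': 0.76}
linear [0.034, -0.0905, -0.0798] dr [0.3865, 0.3196, 1.7307]
linear [0.0287, -0.2459, 0.0001] dr [0.3865, 0.3197, 1.7305]
```

View pics/w16.png

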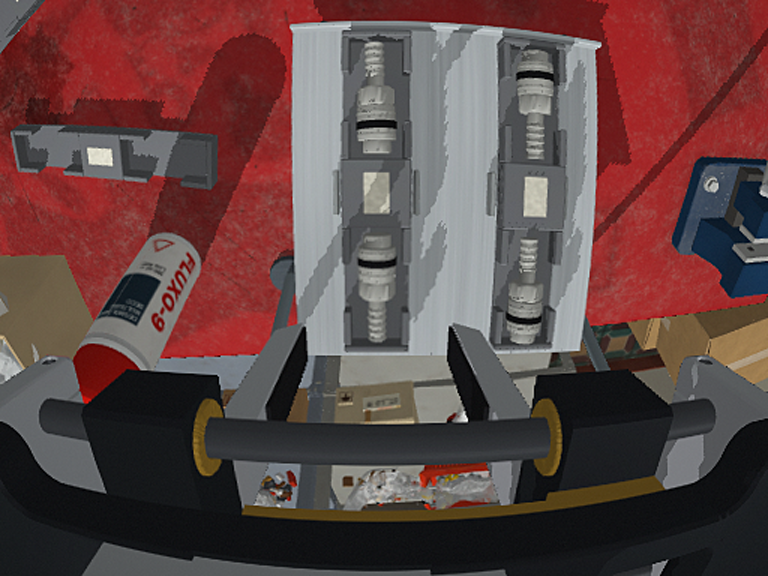

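Call:
{"name": "play_rows", "arguments": {"deltas": [{"linear":[0.02,-0.02,-0.04],"dr":[0.03,0.025,0.12],"claw":-1},{"linear":[0.034,-0.05,-0.08],"dr":[0.068,0.057,0.3],"claw":-1},{"linear":[0.034,-0.09,-0.08],"dr":[0.107,0.09,0.48],"claw":-1},{"linear":[0.033,-0.13,-0.065],"dr":[0.147,0.12,0.66],"claw":-1},{"linear":[0.032,-0.165,-0.045],"dr":[0.188,0.155,0.84],"claw":-1},{"linear":[0.03,-0.2,-0.025],"dr":[0.23,0.19,1.02],"claw":-1},{"linear":[0.029,-0.225,-0.01],"dr":[0.27,0.22,1.2],"claw":-1},{"linear":[0.0287,-0.2459,0.0],"dr":[0.31,0.255,1.38],"claw":-1}]}}

```text
t: 20.45
position: [0.5911, -0.26, 0.1963]
tcp_rot: [0.048, 0.691, 0.722, -0.005]
force: [0.1, -0.8, -0.1]
width: 0.0938
```

```bash
python3 - <<'E'
from bench import r
from tgt import *
o=r.get_obs();print(o["t"],o["position"].round(4),o["qpos"].round(3),o["force"].round(2),o["width"])
T=(.5937,-.252,1.2702); u=np.array([np.cos(T[2]),np.sin(T[2])])
c=np.array(T[:2])-.008*u
show(o,((*c,.2),Rdown(T[2])),((*c,.0085),Rdown(T[2])))
E
```

```text
20.45 [ 0.5911 -0.26    0.1963] [ 0.556  0.605 -0.346  1.631  0.324  0.879  0.118] [ 0.14 -0.77 -0.07] 0.09384987060567669
linear [0.0001, 0.0004, -0.0037] dr [0.0718, 0.0654, 0.344]
linear [0.0147, -0.0109, 0.1869] dr [0.0718, 0.0654, 0.344]
```

Call:
{"name": "play_rows", "arguments": {"deltas": [{"linear":[0.0,0.0,-0.003],"dr":[0.036,0.033,0.17],"claw":-1},{"linear":[0.0001,0.0004,-0.0037],"dr":[0.072,0.065,0.344],"claw":-1},{"linear":[0.0001,0.0004,-0.0037],"dr":[0.072,0.065,0.344],"claw":-1}]}}

```text
t: 20.82
position: [0.5913, -0.2608, 0.198]
tcp_rot: [-0.0, 0.805, 0.593, -0.001]
force: [-0.4, 0.8, 0.1]
width: 0.094
```

```bash
python3 look.py w17; python3 - <<'E'
from bench import r
from tgt import *
o=r.get_obs()
T=(.5937,-.252,1.2702); u=np.array([np.cos(T[2]),np.sin(T[2])])
c=np.array(T[:2])-.008*u
show(o,((*c,.0085),Rdown(T[2])))
E
```

```text
20.825 [ 0.5913 -0.2608  0.198 ] [ 0.536  0.643 -0.281  1.529  0.201  1.    -0.102] [-0.43  0.79  0.06] 0.094
linear [0.0007, 0.0006, 0.1898] dr [-0.0018, 0.0017, 0.0027]
```

View pics/w17.png

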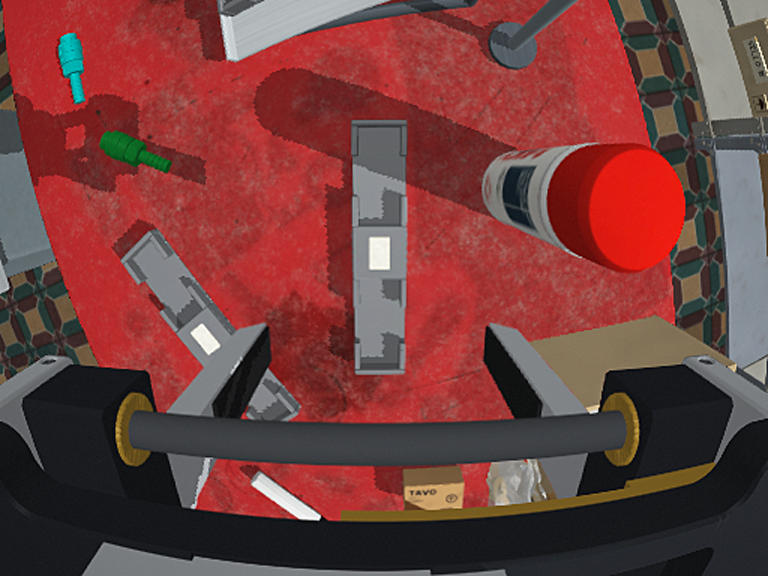

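Call:
{"name": "play_rows", "arguments": {"deltas": [{"linear":[0.0007,0.0006,0.05],"dr":[-0.002,0.002,0.003],"claw":-1},{"linear":[0.0007,0.0006,0.1],"dr":[-0.002,0.002,0.003],"claw":-1},{"linear":[0.0007,0.0006,0.145],"dr":[-0.002,0.002,0.003],"claw":-1},{"linear":[0.0007,0.0006,0.178],"dr":[-0.002,0.002,0.003],"claw":-1},{"linear":[0.0007,0.0006,0.1898],"dr":[-0.002,0.002,0.003],"claw":-0.5},{"linear":[0.0007,0.0006,0.1898],"dr":[-0.002,0.002,0.003],"claw":0}]}}

```text
t: 21.62
position: [0.5911, -0.2591, 0.0082]
tcp_rot: [-0.0, 0.805, 0.594, -0.0]
force: [0.7, 0.0, 0.4]
width: 0.0777
```

```bash
python3 look.py w18
```

```text
21.625 [ 0.5911 -0.2591  0.0082] [ 0.498  0.876 -0.218  1.661  0.283  0.636 -0.172] [0.74 0.01 0.42] 0.0777
```

View pics/w18.png

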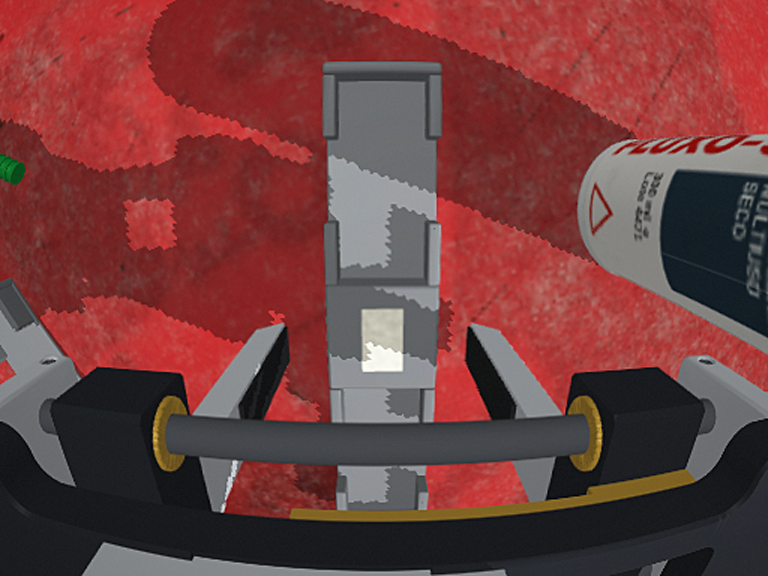

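Call:
{"name": "play_rows", "arguments": {"deltas": [{"linear":[0,0,0],"dr":[0,0,0],"claw":1},{"linear":[0,0,0],"dr":[0,0,0],"claw":1},{"linear":[0,0,0],"dr":[0,0,0],"claw":1},{"linear":[0,0,0],"dr":[0,0,0],"claw":1},{"linear":[0,0,0],"dr":[0,0,0],"claw":1}], "force": 30}}

```text
t: 22.3
position: [0.5925, -0.2598, 0.0101]
tcp_rot: [0.001, 0.805, 0.594, 0.001]
force: [-1.1, 0.3, 5.5]
width: 0.0439
```

```bash
cat > stack.py <<'E'
from bench import r
from tgt import *
import sys
off,dz=float(sys.argv[1]),float(sys.argv[2]) # tray centre at tool x=off ; tool z world at grip = dz ; arg3: extra tier height
tier=float(sys.argv[3])
o=r.get_obs();print(o["t"],o["position"].round(4),o["qpos"].round(3),o["force"].round(2),round(o["width"],4))
yaw=1.690; u=np.array([np.cos(yaw),np.sin(yaw)]); E=np.array([.4435,.3169])
p=E-off*u
for q in sys.argv[4:]: print(q); show(o,((*p,tier+dz+float(q)),Rdown(yaw)))
E
python3 stack.py .0077 .0082 .018 .15 .03 0; python3 look.py w19
```

```text
22.3 [ 0.5925 -0.2598  0.0101] [ 0.498  0.874 -0.218  1.66   0.283  0.637 -0.172] [-1.11  0.32  5.52] 0.0439
.15
linear [0.5, -0.309, -0.167] dr [0.0027, 0.0005, -0.4188]
.03
linear [0.5, -0.3094, -0.047] dr [0.0027, 0.0005, -0.4188]
0
linear [0.5, -0.3094, -0.017] dr [0.0027, 0.0005, -0.4188]
22.3 [ 0.5925 -0.2598  0.0101] [ 0.498  0.874 -0.218  1.66   0.283  0.637 -0.172] [-1.11  0.32  5.52] 0.0439
```

View pics/w19.png

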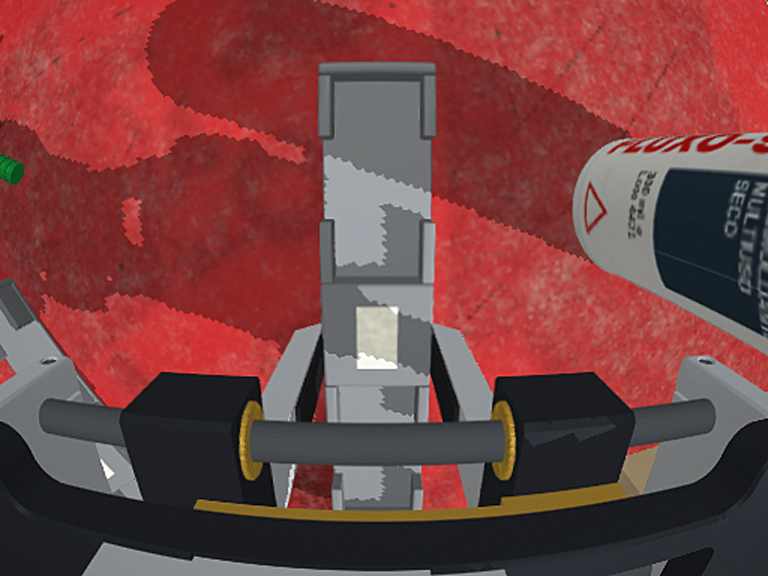

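Call:
{"name": "play_rows", "arguments": {"deltas": [{"linear":[0,0,-0.03],"dr":[0,0,0],"claw":1},{"linear":[0,0,-0.085],"dr":[0,0,0],"claw":1},{"linear":[0.005,-0.01,-0.145],"dr":[0,0,0],"claw":1},{"linear":[0.03,-0.03,-0.19],"dr":[0,0,-0.05],"claw":1},{"linear":[0.08,-0.06,-0.2],"dr":[0,0,-0.1],"claw":1},{"linear":[0.13,-0.09,-0.2],"dr":[0,0,-0.15],"claw":1},{"linear":[0.18,-0.12,-0.2],"dr":[0,0,-0.2],"claw":1},{"linear":[0.23,-0.15,-0.2],"dr":[0,0,-0.25],"claw":1}]}}

```text
t: 23.35
position: [0.5153, 0.0059, 0.2092]
tcp_rot: [0.001, 0.724, 0.69, 0.0]
force: [0.4, 0.8, -1.3]
width: 0.0439
```

```bash
python3 stack.py .0078 .0101 .018 .15 .03 0
```

```text
23.35 [0.5153 0.0059 0.2092] [ 0.206  0.452 -0.389  1.879  0.223  0.851 -0.344] [ 0.41  0.84 -1.28] 0.0439
.15
linear [0.2995, -0.0855, 0.0308] dr [0.0017, 0.0009, -0.1674]
.03
linear [0.2996, -0.0857, 0.1508] dr [0.0017, 0.0009, -0.1674]
0
linear [0.2996, -0.0858, 0.1808] dr [0.0017, 0.0009, -0.1674]
```

Call:
{"name": "play_rows", "arguments": {"deltas": [{"linear":[0.055,-0.015,0.0],"dr":[0,0,-0.04],"claw":1},{"linear":[0.11,-0.03,0.0],"dr":[0,0,-0.08],"claw":1},{"linear":[0.165,-0.047,0.01],"dr":[0.001,0.001,-0.12],"claw":1},{"linear":[0.22,-0.063,0.02],"dr":[0.0017,0.001,-0.1674],"claw":1},{"linear":[0.27,-0.077,0.031],"dr":[0.0017,0.001,-0.1674],"claw":1},{"linear":[0.2995,-0.0855,0.06],"dr":[0.0017,0.001,-0.1674],"claw":1},{"linear":[0.2995,-0.0855,0.08],"dr":[0.0017,0.001,-0.1674],"claw":1},{"linear":[0.2995,-0.0855,0.08],"dr":[0.0017,0.001,-0.1674],"claw":1}]}}

```text
t: 24.35
position: [0.4428, 0.308, 0.1271]
tcp_rot: [-0.0, 0.663, 0.748, -0.002]
force: [-0.0, 0.6, -1.3]
width: 0.0437
```

```bash
python3 stack.py .0078 .0101 .018 .03 .01 0; python3 look.py w20;  python3 - <<'E'
from bench import r
from h import *
import cv2
d=r.capture("side"); crop(d,230,200,360,370,3.5,"pics/sd20.png")
E
```

```text
24.35 [0.4428 0.308  0.1271] [-0.398  0.605 -0.395  1.894  0.34   0.714 -0.871] [-0.03  0.65 -1.26] 0.0437
.03
linear [0.0011, 0.002, 0.0689] dr [-0.0042, 0.0026, 0.0011]
.01
linear [0.0011, 0.0021, 0.0889] dr [-0.0042, 0.0026, 0.0011]
0
linear [0.0012, 0.0021, 0.0989] dr [-0.0042, 0.0026, 0.0011]
24.35 [0.4428 0.308  0.1271] [-0.398  0.605 -0.395  1.894  0.34   0.714 -0.871] [-0.03  0.65 -1.26] 0.0437
```

View pics/w20.png

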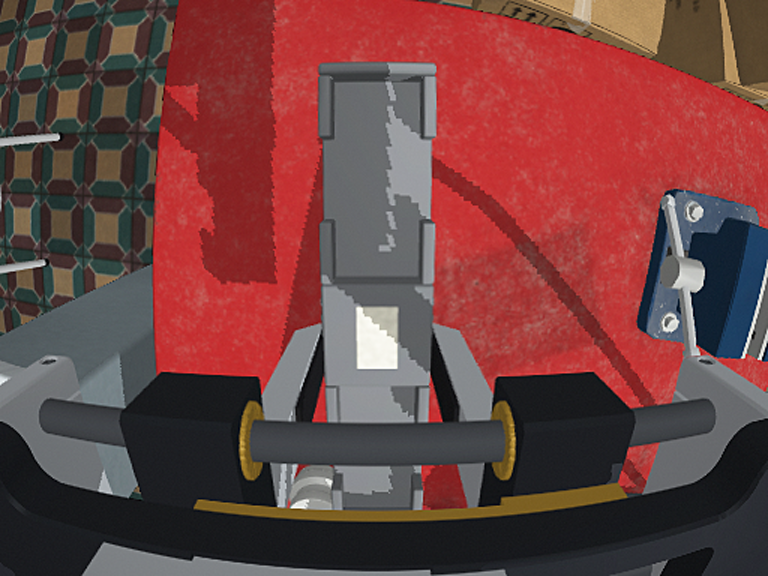

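View pics/sd20.png

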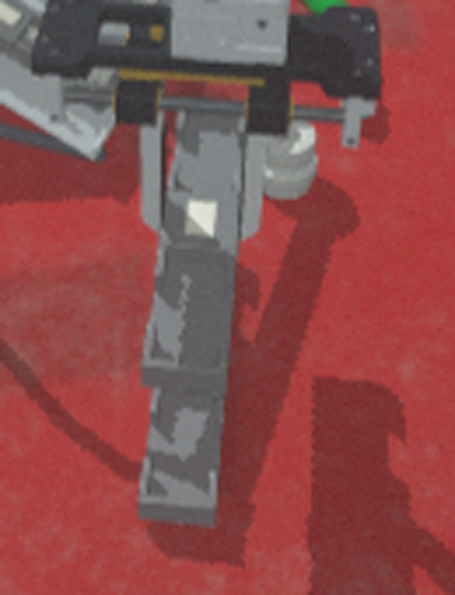

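```bash
python3 wcrop.py w20c 205 35 300 265 2.6; cat > held.py <<'E'
import sys,pickle
from bench import r
from wfit import *
# held tray fit: points in 768 image: far corners, block corners
def held(d,o,pts,ztop):
    uv=np.array([(a/1.5-.17,b/1.5-.17) for a,b,_,_ in pts])
    def f(p):
        c,s=np.cos(p[2]),np.sin(p[2]); X=[[p[0]+c*i-s*j,p[1]+s*i+c*j,p[3] if len(p)>3 else ztop] for _,_,i,j in pts]
        return (projw(d,np.array(X))-uv).ravel()
    res=[]
    for init in ([.4435,.3169,1.69],[.4435,.3169,1.69,ztop]):
        m=least_squares(f,init); res.append((m.x,np.sqrt(np.mean(m.fun**2))))
    return res
E
python3 - <<'E'
from held import *
d=pickle.load(open("w.pkl","rb")); o=r.get_obs()
pts=[(319,66,.107,.022),(437,66,.107,-.022),(321,285,.022,.022),(434,285,.022,-.022),(326,386,-.022,.022),(430,386,-.022,-.022)]
for x,e in held(d,o,pts,o["position"][2]+.0139):
    R0=R_q(o["tcp_rot"]); print(x.round(4),round(e,2), R0.inv().apply(np.r_[x[:2],o["position"][2]]-o["position"]).round(4))
E
```

```text
[0.4411 0.3162 1.6915] 1.65 [ 0.008  -0.0026 -0.    ]
[0.4412 0.3156 1.6915 0.1386] 0.2 [ 0.0074 -0.0026 -0.    ]
```

View pics/w20c.png

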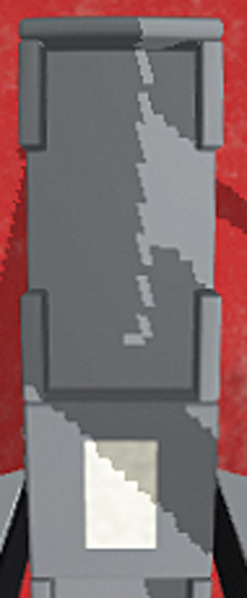

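```bash
python3 - <<'E'
from bench import r
from h import *
import pickle
d={c:r.capture(c) for c in("side","scene")}; pickle.dump(d,open("ss.pkl","wb"))
crop(d["side"],260,220,310,360,5.5,"pics/sd21.png")
crop(d["scene"],160,120,230,205,8,"pics/sc21.png")
E
```

```text
(no output)
```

View pics/sd21.png

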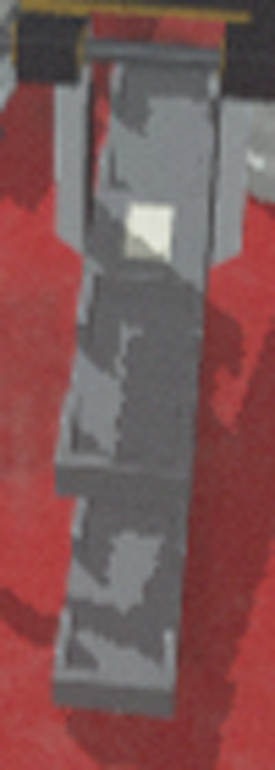

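View pics/sc21.png

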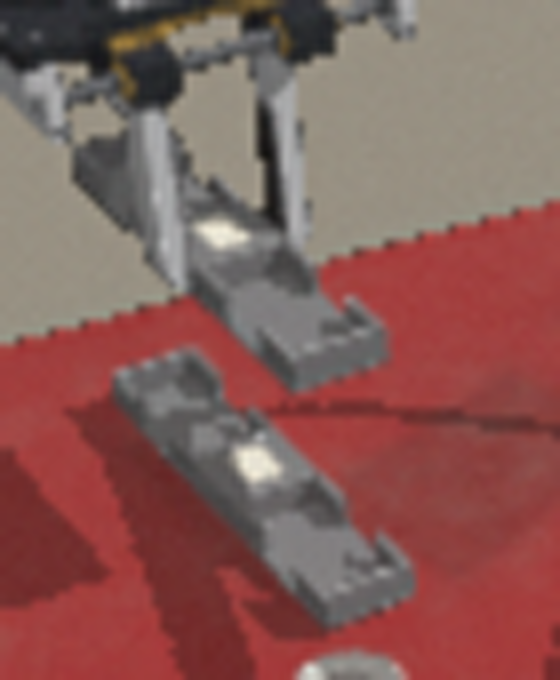

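```bash
python3 - <<'E'
from h import *
import pickle
from bench import r
o=r.get_obs(); print(o["position"])
d=pickle.load(open("ss.pkl","rb")); sc,si=d["scene"],d["side"]
zt=.1386
c=lambda u,v:np.array([u,v])/8+[160,120]-.5
s=lambda u,v:np.array([u,v])/5.5+[260,220]-.5
E=unproj(sc,c(258,462),.024); H=unproj(sc,c(221,232),zt); print("scene label",E.round(4),H.round(4))
for z in(.1386,.141): print(unproj(sc,c(221,232),z).round(4))
a=unproj(sc,c(326,601),.024);b=unproj(sc,c(412,565),.024); print("scene E end",a.round(4),b.round(4),((a+b)/2).round(4))
a=unproj(sc,c(296,364),zt);b=unproj(sc,c(386,328),zt); print("scene H end",a.round(4),b.round(4),((a+b)/2).round(4))
a=unproj(si,s(53,682),.024);b=unproj(si,s(174,687),.024); print("side E end",a.round(4),b.round(4),((a+b)/2).round(4))
a=unproj(si,s(56,462),zt);b=unproj(si,s(191,467),zt); print("side H end",a.round(4),b.round(4),((a+b)/2).round(4))
E
```

```text
[0.4452157  0.30886337 0.12967445]
scene label [0.444  0.3131 0.024 ] [0.4436 0.3201 0.1386]
[0.4436 0.3201 0.1386]
[0.4424 0.316  0.141 ]
scene E end [0.4341 0.2019 0.024 ] [0.4754 0.2084 0.024 ] [0.4547 0.2052 0.024 ]
scene H end [0.4353 0.2068 0.1386] [0.4769 0.215  0.1386] [0.4561 0.2109 0.1386]
side E end [0.4512 0.4283 0.024 ] [0.4091 0.4198 0.024 ] [0.4301 0.4241 0.024 ]
side H end [0.4511 0.424  0.1386] [0.4083 0.4153 0.1386] [0.4297 0.4196 0.1386]
```

```bash
python3 - <<'E'
from bench import r
from h import *
o=r.get_obs(); print(o["t"],o["position"].round(4))
p=(.4452,.3085)
show(o,((*p,.06),Rdown(1.69)),((*p,.036),Rdown(1.69)))
E
```

```text
24.55 [0.4452 0.3089 0.1297]
linear [-0.0004, -0.0001, 0.0697] dr [0.0012, -0.0005, -0.001]
linear [-0.0004, -0.0002, 0.0937] dr [0.0012, -0.0005, -0.001]
```

Call:
{"name": "play_rows", "arguments": {"deltas": [{"linear":[-0.0004,-0.0001,0.04],"dr":[0.001,0,-0.001],"claw":1},{"linear":[-0.0004,-0.0001,0.07],"dr":[0.001,0,-0.001],"claw":1},{"linear":[-0.0004,-0.0002,0.088],"dr":[0.001,0,-0.001],"claw":1},{"linear":[-0.0004,-0.0002,0.0925],"dr":[0.001,0,-0.001],"claw":1},{"linear":[-0.0004,-0.0002,0.0925],"dr":[0.001,0,-0.001],"claw":1}]}}

```text
t: 25.18
position: [0.4458, 0.3087, 0.0379]
tcp_rot: [-0.0, 0.664, 0.748, 0.001]
force: [-0.8, 0.3, -2.4]
width: 0.0438
```

```bash
python3 - <<'E'
from bench import r
from h import *
import pickle
d={c:r.capture(c) for c in("side","scene")}; pickle.dump(d,open("ss.pkl","wb"))
crop(d["side"],255,220,315,360,5,"pics/sd22.png")
crop(d["scene"],160,140,230,205,8,"pics/sc22.png")
o=r.get_obs(); print(o["t"],o["position"].round(4),o["force"].round(2))
E
```

```text
25.275 [0.446  0.309  0.0383] [ 1.33  0.18 -2.01]
```

View pics/sd22.png

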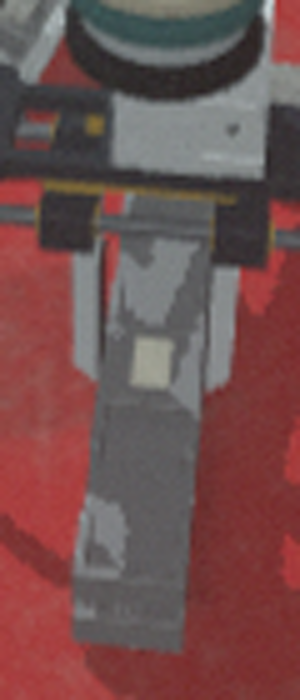

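View pics/sc22.png

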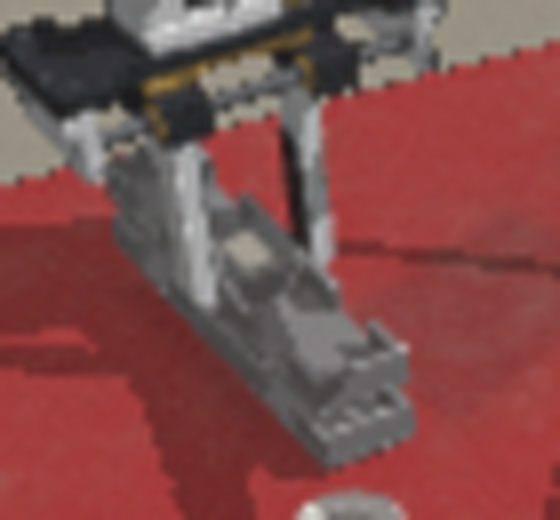

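Call:
{"name": "play_rows", "arguments": {"deltas": [{"linear":[-0.0005,-0.0005,0.003],"dr":[0,0,0],"claw":1},{"linear":[-0.0005,-0.0005,0.006],"dr":[0,0,0],"claw":1},{"linear":[-0.0005,-0.0005,0.009],"dr":[0,0,0],"claw":1},{"linear":[-0.0005,-0.0005,0.009],"dr":[0,0,0],"claw":1}]}}

```text
t: 25.78
position: [0.4453, 0.3083, 0.0289]
tcp_rot: [-0.0, 0.664, 0.748, 0.001]
force: [0.1, -0.5, -2.3]
width: 0.0434
```

```bash
python3 - <<'E'
from bench import r
from h import *
d={c:r.capture(c) for c in("side","scene")}
crop(d["side"],255,220,315,360,5,"pics/sd23.png")
crop(d["scene"],160,140,230,205,8,"pics/sc23.png")
o=r.get_obs(); print(o["t"],o["position"].round(4),o["force"].round(2))
E
```

```text
25.875 [0.4455 0.3085 0.0292] [-0.64 -0.69 -1.69]
```

View pics/sc23.png

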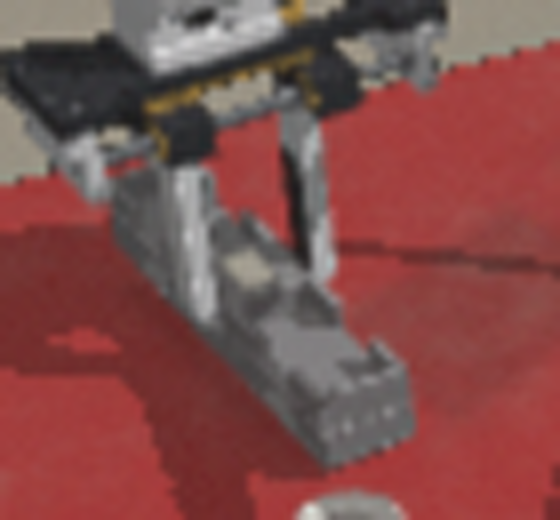

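Call:
{"name": "play_rows", "arguments": {"deltas": [{"linear":[0,0,0.0015],"dr":[0,0,0],"claw":1},{"linear":[0,0,0.003],"dr":[0,0,0],"claw":1}]}}

```text
t: 26.12
position: [0.4457, 0.3086, 0.0277]
tcp_rot: [0.0, 0.664, 0.748, 0.001]
force: [-4.8, -2.8, 25.4]
width: 0.0436
```

Call:
{"name": "play_rows", "arguments": {"deltas": [{"linear":[0,0,-0.0005],"dr":[0,0,0],"claw":1},{"linear":[0,0,-0.0005],"dr":[0,0,0],"claw":-0.3},{"linear":[0,0,-0.0005],"dr":[0,0,0],"claw":-0.5},{"linear":[0,0,-0.0005],"dr":[0,0,0],"claw":-0.8},{"linear":[0,0,-0.03],"dr":[0,0,0],"claw":-1},{"linear":[0,0,-0.08],"dr":[0,0,0],"claw":-1},{"linear":[0,0,-0.14],"dr":[0,0,0],"claw":-1},{"linear":[0,0,-0.19],"dr":[0,0,0],"claw":-1}]}}

```text
t: 27.12
position: [0.4453, 0.3085, 0.2199]
tcp_rot: [0.0, 0.664, 0.748, 0.002]
force: [0.3, -0.2, -0.7]
width: 0.0939
```

```bash
python3 look.py w24; python3 wcrop.py w24c 220 80 290 240 3.5; python3 - <<'E'
from bench import r
from h import *
d=r.capture("side")
crop(d,255,220,315,360,5,"pics/sd24.png")
o=r.get_obs()
show(o,((.45,-.05,.25),Rdown(1.9)),((.44,-.31,.22),Rdown(1.9086)))
E
```

```text
27.125 [0.4453 0.3085 0.2199] [-0.344  0.485 -0.463  1.799  0.267  0.915 -0.805] [ 0.3  -0.23 -0.68] 0.0939
linear [-0.3585, -0.0401, -0.0298] dr [0.0126, -0.0052, -0.2107]
linear [-0.6157, -0.0812, -0.0019] dr [0.0126, -0.0052, -0.2193]
```

View pics/w24.png

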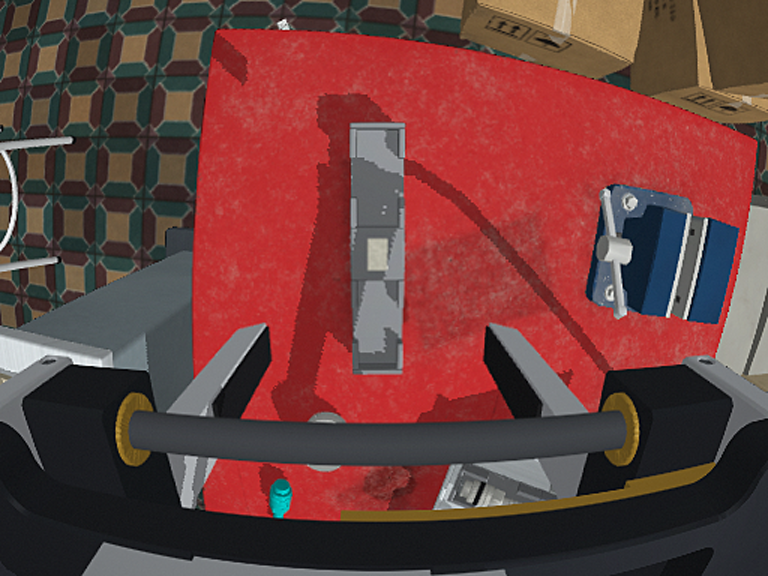

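View pics/w24c.png

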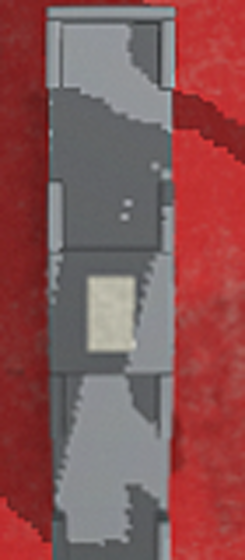

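View pics/sd24.png

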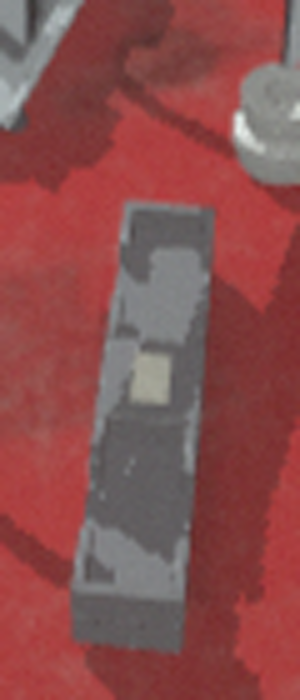

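```bash
python3 - <<'E'
from bench import r
from h import *
o=r.get_obs()
T=(.4228,-.2785,1.9086); u=np.array([np.cos(T[2]),np.sin(T[2])])
c=np.array(T[:2])
show(o,((.45,0,.25),Rdown(1.9)),((*c,.15),Rdown(T[2])))
E
```

```text
linear [-0.3088, -0.0342, -0.0294] dr [0.0126, -0.0052, -0.2107]
linear [-0.5828, -0.0954, 0.0681] dr [0.0126, -0.0052, -0.2193]
```

Call:
{"name": "play_rows", "arguments": {"deltas": [{"linear":[-0.055,-0.006,-0.01],"dr":[0.003,-0.001,-0.05],"claw":-1},{"linear":[-0.11,-0.012,-0.02],"dr":[0.006,-0.002,-0.1],"claw":-1},{"linear":[-0.17,-0.019,-0.029],"dr":[0.0126,-0.005,-0.15],"claw":-1},{"linear":[-0.23,-0.025,-0.029],"dr":[0.0126,-0.005,-0.2],"claw":-1},{"linear":[-0.29,-0.033,-0.029],"dr":[0.0126,-0.005,-0.2193],"claw":-1},{"linear":[-0.35,-0.043,-0.02],"dr":[0.0126,-0.005,-0.2193],"claw":-1},{"linear":[-0.41,-0.056,0.0],"dr":[0.0126,-0.005,-0.2193],"claw":-1},{"linear":[-0.47,-0.07,0.02],"dr":[0.0126,-0.005,-0.2193],"claw":-1}]}}

```text
t: 28.22
position: [0.4339, -0.1617, 0.1995]
tcp_rot: [-0.0, 0.578, 0.816, 0.0]
force: [1.0, -0.1, 0.5]
width: 0.0942
```

```bash
python3 - <<'E'
from bench import r
from h import *
o=r.get_obs(); print(o["t"],o["position"].round(4),o["qpos"].round(3))
T=(.4228,-.2785,1.9086)
show(o,((*T[:2],.15),Rdown(T[2])))
E
```

```text
28.225 [ 0.4339 -0.1617  0.1995] [ 0.617  0.399 -0.436  2.017  0.237  0.773  0.378]
linear [-0.1065, -0.0492, 0.0495] dr [0.0, -0.0002, -0.0]
```

Call:
{"name": "play_rows", "arguments": {"deltas": [{"linear":[-0.05,-0.025,0.015],"dr":[0,0,0],"claw":-1},{"linear":[-0.1,-0.046,0.035],"dr":[0,0,0],"claw":-1},{"linear":[-0.1065,-0.0492,0.0495],"dr":[0,0,0],"claw":-1},{"linear":[-0.1065,-0.0492,0.0495],"dr":[0,0,0],"claw":-1}]}}

```text
t: 28.72
position: [0.4216, -0.2775, 0.1484]
tcp_rot: [-0.002, 0.578, 0.816, 0.0]
force: [1.0, 0.5, 0.9]
width: 0.094
```

```bash
python3 look.py w25 tray_a_mid;  python3 - <<'E'
from bench import r
from h import *
o=r.get_obs()
T=(.4228,-.2785,1.9086)
show(o,((*T[:2],.0085),Rdown(T[2])))
E
```

```text
28.725 [ 0.4216 -0.2775  0.1484] [ 0.793  0.528 -0.385  1.967  0.295  0.705  0.565] [1.04 0.54 0.87] 0.094
tray_a_mid [(0.81, [0.4234, -0.2781, 0.0141])]
linear [-0.0019, -0.0012, 0.1416] dr [0.0004, -0.0012, 0.0026]
```

View pics/w25.png

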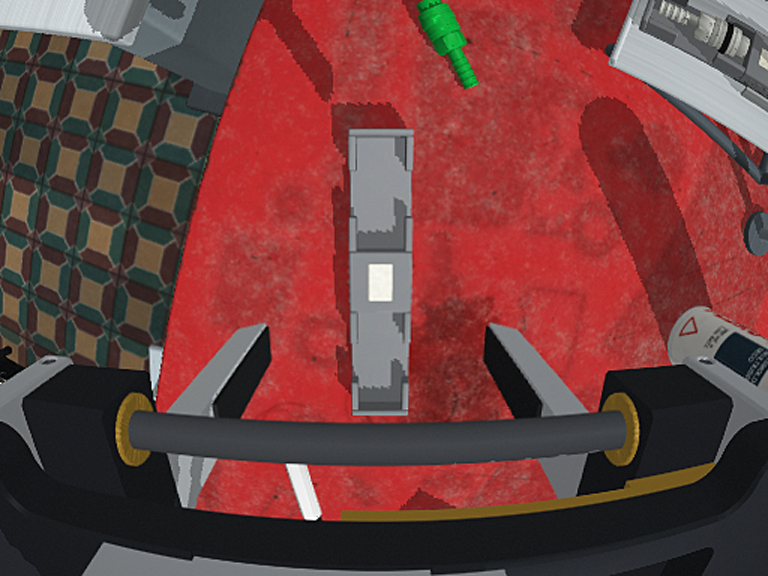

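Call:
{"name": "play_rows", "arguments": {"deltas": [{"linear":[-0.0019,0.0,0.05],"dr":[0,-0.001,0.003],"claw":-1},{"linear":[-0.0019,0.0,0.095],"dr":[0,-0.001,0.003],"claw":-1},{"linear":[-0.0019,0.0,0.13],"dr":[0,-0.001,0.003],"claw":-1},{"linear":[-0.0019,0.0,0.1416],"dr":[0,-0.001,0.003],"claw":-0.5},{"linear":[-0.0019,0.0,0.1416],"dr":[0,-0.001,0.003],"claw":0},{"linear":[-0.0019,0.0,0.1416],"dr":[0,-0.001,0.003],"claw":0}]}}

```text
t: 29.58
position: [0.4251, -0.2783, 0.0099]
tcp_rot: [0.001, 0.578, 0.816, 0.0]
force: [-0.2, 0.3, 1.1]
width: 0.0675
```

```bash
python3 look.py w26
```

```text
29.575 [ 0.4251 -0.2783  0.0099] [ 0.68   0.756 -0.232  2.053  0.442  0.377  0.433] [-0.18  0.28  1.09] 0.0675
```

View pics/w26.png

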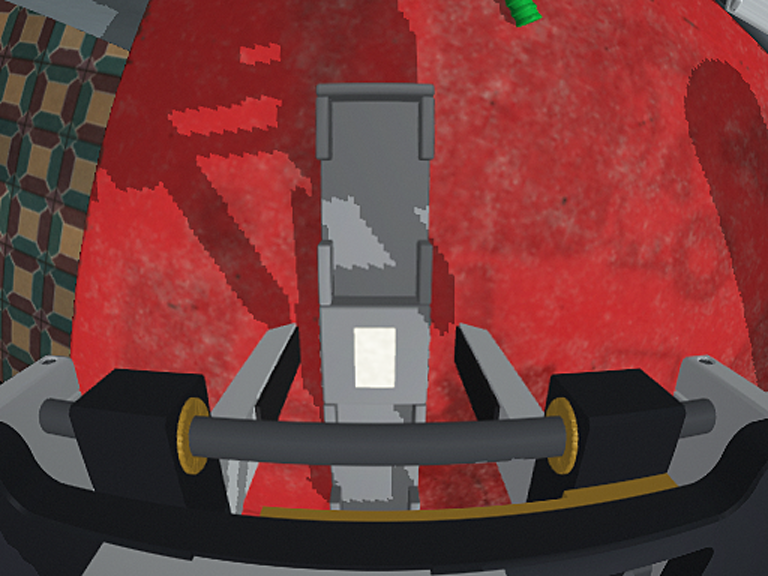

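Call:
{"name": "play_rows", "arguments": {"deltas": [{"linear":[0,0,-0.0005],"dr":[0,0,0],"claw":1},{"linear":[0,0,-0.0005],"dr":[0,0,0],"claw":1},{"linear":[0,0,-0.0005],"dr":[0,0,0],"claw":1},{"linear":[0,0,-0.0005],"dr":[0,0,0],"claw":1},{"linear":[0,0,-0.0005],"dr":[0,0,0],"claw":1}], "force": 30}}

```text
t: 30.25
position: [0.4252, -0.279, 0.0111]
tcp_rot: [0.002, 0.578, 0.816, 0.0]
force: [-1.2, -1.2, 7.1]
width: 0.0436
```

```bash
python3 stack.py .0 .0102 .036 .15 0; python3 look.py w27
```

```text
30.25 [ 0.4252 -0.279   0.0111] [ 0.681  0.754 -0.233  2.053  0.441  0.379  0.434] [-1.18 -1.23  7.09] 0.0436
.15
linear [0.5558, 0.2149, -0.1861] dr [0.0028, 0.0025, 0.218]
0
linear [0.5562, 0.2146, -0.0361] dr [0.0028, 0.0025, 0.218]
30.25 [ 0.4252 -0.279   0.0111] [ 0.681  0.754 -0.233  2.053  0.441  0.379  0.434] [-1.18 -1.23  7.09] 0.0436
```

View pics/w27.png

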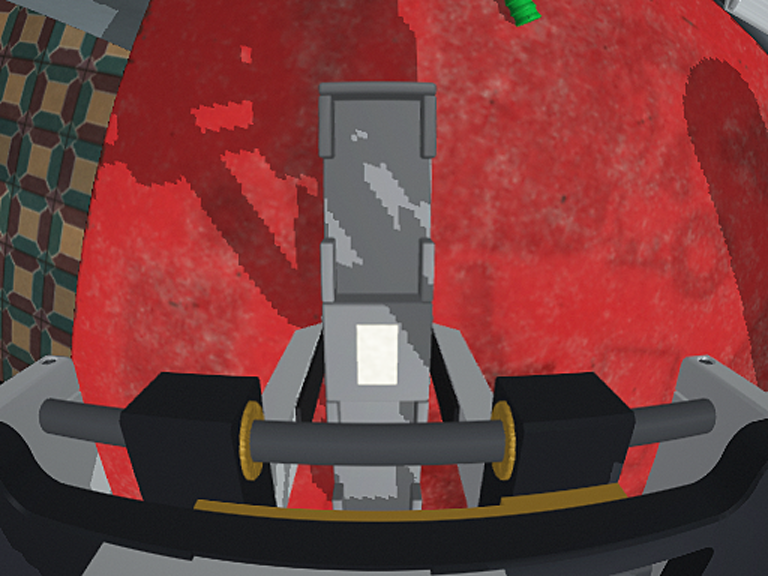

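Call:
{"name": "play_rows", "arguments": {"deltas": [{"linear":[0,0,-0.03],"dr":[0,0,0],"claw":1},{"linear":[0,0,-0.085],"dr":[0,0,0],"claw":1},{"linear":[0.015,0.015,-0.14],"dr":[0,0,0.02],"claw":1},{"linear":[0.05,0.035,-0.18],"dr":[0,0,0.05],"claw":1},{"linear":[0.1,0.06,-0.2],"dr":[0,0,0.08],"claw":1},{"linear":[0.155,0.085,-0.2],"dr":[0,0,0.1],"claw":1},{"linear":[0.21,0.105,-0.2],"dr":[0,0,0.13],"claw":1},{"linear":[0.265,0.125,-0.2],"dr":[0,0,0.15],"claw":1}]}}

```text
t: 31.3
position: [0.4543, 0.0145, 0.2106]
tcp_rot: [0.002, 0.638, 0.77, 0.0]
force: [1.3, -0.5, -1.9]
width: 0.044
```

```bash
python3 - <<'E'
from bench import r
from h import *
o=r.get_obs(); print(o["t"],o["position"].round(4),o["qpos"].round(3),o["width"])
show(o,((.4448,.3160,.15),Rdown(1.69)))
E
```

```text
31.3 [0.4543 0.0145 0.2106] [ 0.231  0.369 -0.436  2.026  0.22   0.788 -0.149] 0.04404527652955525
linear [0.2982, 0.0463, 0.06] dr [0.0028, 0.0023, 0.0669]
```

Call:
{"name": "play_rows", "arguments": {"deltas": [{"linear":[0.055,0.009,0.0],"dr":[0,0,0.015],"claw":1},{"linear":[0.11,0.017,0.0],"dr":[0,0,0.03],"claw":1},{"linear":[0.165,0.026,0.0],"dr":[0.001,0.001,0.045],"claw":1},{"linear":[0.22,0.034,0.01],"dr":[0.002,0.002,0.0669],"claw":1},{"linear":[0.27,0.042,0.03],"dr":[0.0028,0.0023,0.0669],"claw":1},{"linear":[0.2982,0.0463,0.06],"dr":[0.0028,0.0023,0.0669],"claw":1},{"linear":[0.2982,0.0463,0.085],"dr":[0.0028,0.0023,0.0669],"claw":1},{"linear":[0.2982,0.0463,0.09],"dr":[0.0028,0.0023,0.0669],"claw":1}]}}

```text
t: 32.3
position: [0.4433, 0.3148, 0.1181]
tcp_rot: [-0.0, 0.663, 0.748, -0.002]
force: [0.3, -0.6, -1.3]
width: 0.0437
```

```bash
python3 look.py w28 >/dev/null; python3 - <<'E'
from bench import r
from h import *
import pickle
d={c:r.capture(c) for c in("side","scene")}; pickle.dump(d,open("ss.pkl","wb"))
crop(d["side"],255,220,315,360,5,"pics/sd28.png")
crop(d["scene"],155,110,230,205,8,"pics/sc28.png")
o=r.get_obs(); print(o["t"],o["position"].round(4),o["width"])
show(o,((.4448,.3160,.056),Rdown(1.69)))
E
```

```text
32.45 [0.4453 0.3155 0.1205] 0.04361801771558206
linear [0.0006, -0.0004, 0.0645] dr [0.0004, 0.0001, -0.0008]
```

View pics/w28.png

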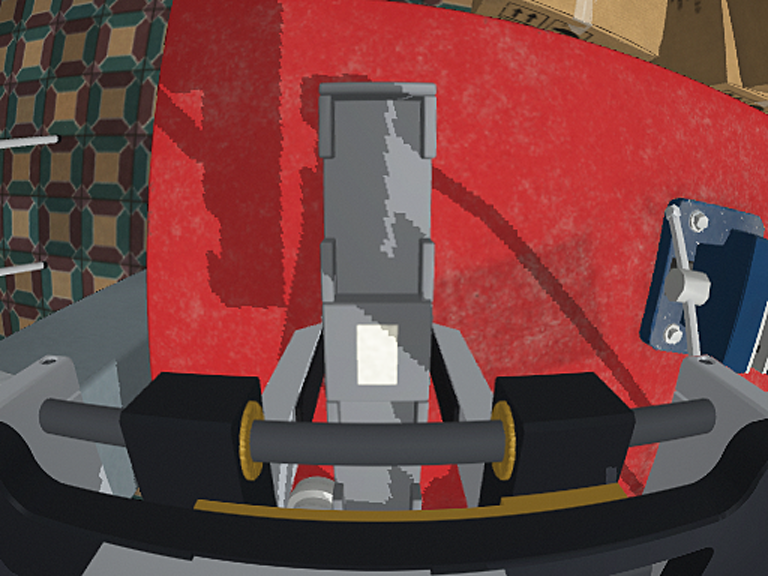

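View pics/sc28.png

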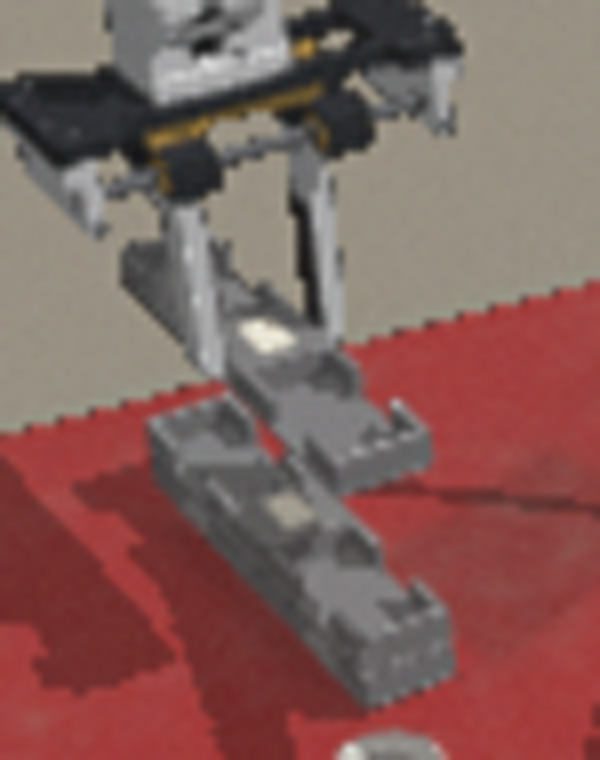

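View pics/sd28.png

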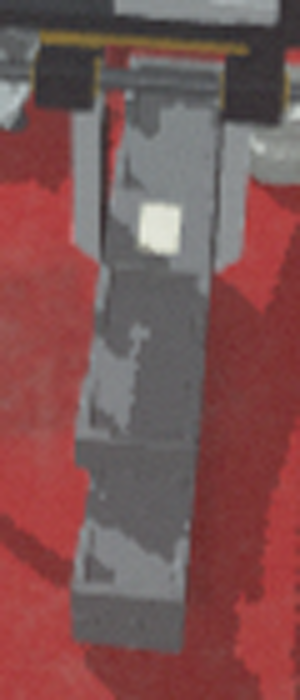

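```bash
python3 - <<'E'
from h import *
import pickle
d=pickle.load(open("ss.pkl","rb")); sc,si=d["scene"],d["side"]
c=lambda u,v:np.array([u,v])/8+[155,110]-.5
s=lambda u,v:np.array([u,v])/5+[255,220]-.5
print("lab",unproj(sc,c(292,510),.042).round(4),[unproj(sc,c(265,336),z).round(4) for z in(.131,.1335)])
m=lambda d,a,b,z:((unproj(d,a,z)+unproj(d,b,z))/2).round(4)
print("scene end",m(sc,c(360,643),c(450,605),.042),m(sc,c(338,463),c(430,430),.1325))
print("side end",m(si,s(73,590),s(186,596),.042),m(si,s(77,440),s(196,447),.1325))
E
```

```text
lab [0.443  0.3122 0.042 ] [array([0.4419, 0.3129, 0.131 ]), array([0.4408, 0.3088, 0.1335])]
scene end [0.4559 0.2083 0.042 ] [0.4546 0.2052 0.1325]
side end [0.4301 0.4233 0.042 ] [0.4289 0.424  0.1325]
```

Call:
{"name": "play_rows", "arguments": {"deltas": [{"linear":[0.0003,-0.0004,0.03],"dr":[0,0,0],"claw":1},{"linear":[0.0005,-0.0004,0.054],"dr":[0,0,0],"claw":1},{"linear":[0.0005,-0.0004,0.062],"dr":[0,0,0],"claw":1},{"linear":[0.0005,-0.0004,0.062],"dr":[0,0,0],"claw":1}]}}

```text
t: 32.95
position: [0.4452, 0.316, 0.059]
tcp_rot: [0.0, 0.664, 0.748, 0.0]
force: [0.3, 0.2, -2.4]
width: 0.0434
```

```bash
python3 - <<'E'
from bench import r
from h import *
d={c:r.capture(c) for c in("side","scene")}
crop(d["side"],255,220,315,360,5,"pics/sd29.png")
crop(d["scene"],155,130,230,205,8,"pics/sc29.png")
o=r.get_obs(); print(o["t"],o["position"].round(4),o["force"].round(2))
show(o,((.4450,.3159,.056),Rdown(1.69)))
E
```

```text
33.05 [0.4456 0.3165 0.0596] [-0.62  0.5  -1.63]
linear [-0.0005, -0.0006, 0.0036] dr [0.002, -0.001, -0.0011]
```

View pics/sc29.png

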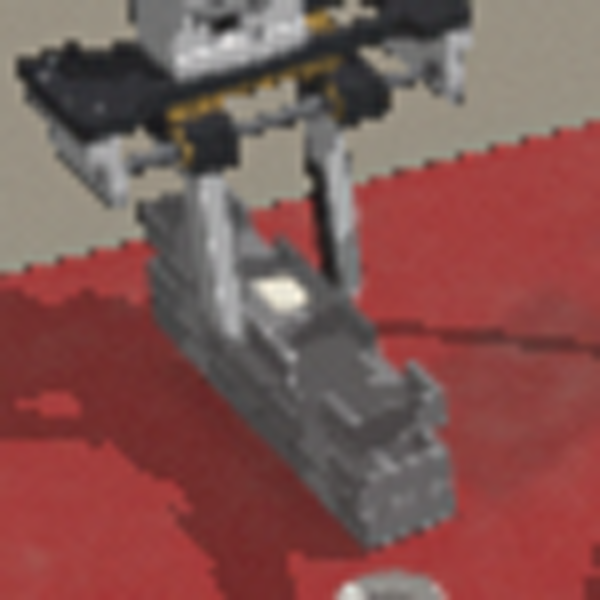

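View pics/sd29.png

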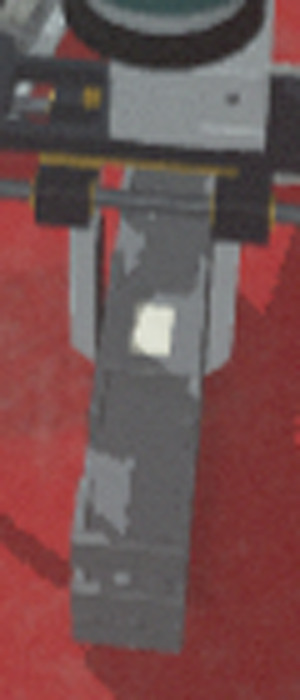

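Call:
{"name": "play_rows", "arguments": {"deltas": [{"linear":[-0.0003,-0.0002,0.003],"dr":[0,0,0],"claw":1},{"linear":[-0.0003,-0.0002,0.006],"dr":[0,0,0],"claw":1},{"linear":[-0.0003,-0.0002,0.009],"dr":[0,0,0],"claw":1},{"linear":[-0.0003,-0.0002,0.011],"dr":[0,0,0],"claw":1}]}}

```text
t: 33.55
position: [0.4453, 0.3161, 0.0483]
tcp_rot: [0.0, 0.664, 0.748, 0.001]
force: [0.5, -0.0, -2.4]
width: 0.0438
```

Call:
{"name": "play_rows", "arguments": {"deltas": [{"linear":[0,0,0.0012],"dr":[0,0,0],"claw":1},{"linear":[0,0,0.0018],"dr":[0,0,0],"claw":1}]}}

```text
t: 33.8
position: [0.4453, 0.3161, 0.047]
tcp_rot: [0.0, 0.664, 0.748, 0.001]
force: [-2.2, -1.0, 9.4]
width: 0.0434
```

Call:
{"name": "play_rows", "arguments": {"deltas": [{"linear":[0,0,0],"dr":[0,0,0],"claw":-0.1},{"linear":[0,0,0],"dr":[0,0,0],"claw":-0.4},{"linear":[0,0,0],"dr":[0,0,0],"claw":-0.8},{"linear":[0,0,-0.005],"dr":[0,0,0],"claw":-1},{"linear":[0,0,-0.04],"dr":[0,0,0],"claw":-1},{"linear":[0,0,-0.1],"dr":[0,0,0],"claw":-1},{"linear":[0,0,-0.16],"dr":[0,0,0],"claw":-1},{"linear":[0,0,-0.2],"dr":[0,0,0],"claw":-1}]}}

```text
t: 34.8
position: [0.4454, 0.3166, 0.2504]
tcp_rot: [0.001, 0.664, 0.748, 0.003]
force: [0.8, 0.4, -0.0]
width: 0.0938
```

```bash
python3 look.py w30; python3 - <<'E'
from bench import r
from h import *
d={c:r.capture(c) for c in("side","scene")}
crop(d["side"],255,220,315,360,4.2,"pics/sd30.png")
crop(d["scene"],155,130,345,340,2.8,"pics/sc30.png")
crop(d["scene"],155,140,230,205,8,"pics/sc30b.png")
E
```

```text
34.8 [0.4454 0.3166 0.2504] [-0.36   0.456 -0.455  1.748  0.236  0.987 -0.786] [ 0.82  0.39 -0.03] 0.0938
```

View pics/w30.png

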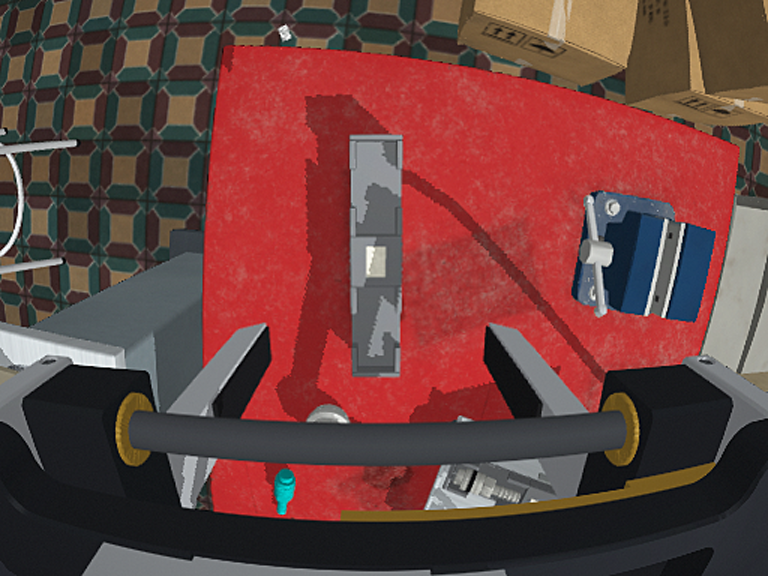

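View pics/sd30.png

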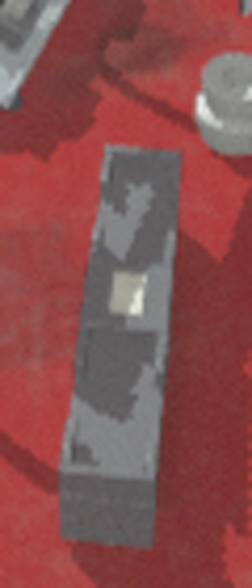

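View pics/sc30.png

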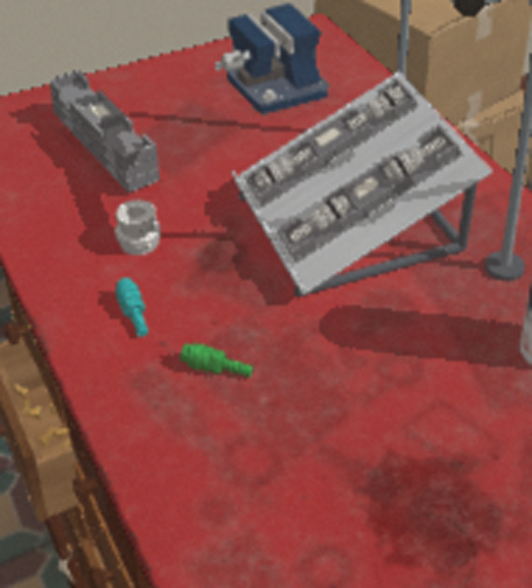

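View pics/sc30b.png

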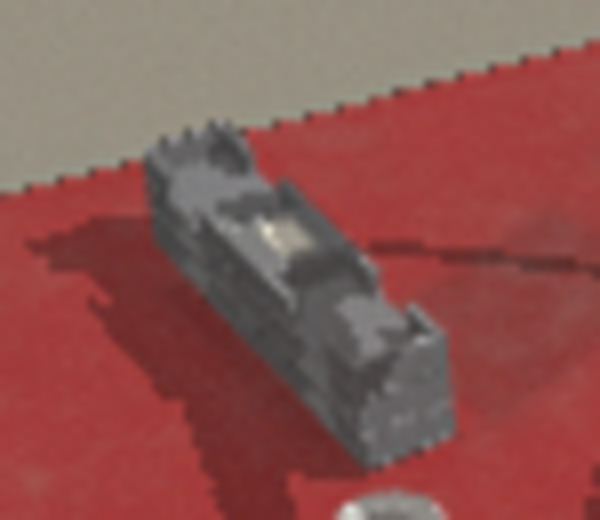

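```bash
python3 - <<'E'
from bench import r
d=r.capture("scene")
for n in("can","bushing"): print(n,[(round(q["score"],2),q["position"]) for q in r.place_of("scene",n)])
print(r.get_obs()["t"]); print(r.hand_in())
E
```

```text
can [(0.75, [0.729, -0.2324, -0.0034])]
bushing [(0.56, [0.4186, 0.1206, 0.0014])]
35.1
the job is handed in; nothing more can be done
None
```

I moved both couplers into the stand, coupler_1 into `tray_r2`'s lower pocket and coupler_2 into `tray_r1`'s upper pocket. I then stacked `tray_b` and `tray_a` on the empty tray, and handed the job in at 35.1 s of the 72 s allowed.

- **Couplers:** The wrist picture after each release showed the coupler lying down in its pocket. Both met the pocket floor at the same depth.
- **Stack:** The last pictures show three trays square and flush, with the top one contacting about 18 mm above the one under it. The bottom tray's near corner is at the same pixel as before the stacking.
- **Bystanders:** The can and the bushing read within about 4 mm of their first measured positions, which is the network's own accuracy. The lamp was not touched; I checked it only by planned clearance and the pictures, because the network never reported it.
- **Forces:** The highest contact force I saw was about 25 N, when the first tray was set down.
- **Disagreements:** The cameras differed by 1 to 3 mm in places when I lined up the trays. I settled that by comparing the held tray and the stack in the same picture. Contact also came about 2 mm before the expected height in both stand pockets.

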